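# Fish a dropped well insert out from between two instruments with the lifting hook

### The arm

A 7-joint arm with a two-finger parallel gripper is mounted at the origin on the work surface. World frame = base frame: x ahead of the robot, y to its left, z up, the work surface at z = 0. Lengths are in m, angles in rad, forces in N, time in s.
With the tool pointing down it reaches from about 0.425 to 0.925 m from the base axis. Payload 6.8 kg.
Tool frame: the origin (TCP) lies midway between the tips of the shut fingers; the grasp point (between the pads) lies 19 mm behind it; x points along the fingers, z is the direction in which the jaws open and shut, and the axes are right-handed (so a half turn about x gives the same grasp; the last joint's range is limited). The gripper opens to 85 mm and grips with 20 to 120 N. Pads are 22 mm wide; open, the fingers measure 114 mm over their backs; the gripper's body (76 mm by 85 mm) begins 54 mm behind the grasp point. The pads swing forward as they close: fully open they stand 13 mm farther back than shut.
Start: joints at [-1.433, 0.477, 0.022, 1.555, -0.011, 1.109, -0.083], TCP at [0.164, 0.655, 0.231] pointing down, gripper open.
Joint ranges: [-2.96, 2.96], [-0.34, 2.1], [-1.41, 1.46], [0.24, 2.44], [-1.37, 4.51], [0.17, 1.92], [-2.96, 2.96]. Speed limits (rad/s): [2.39, 2.39, 3.14, 3.14, 3.14, 3.14, 3.14].

### API

Orientations are given as a unit quaternion [w, x, y, z].
In Python, from station import bot gives the robot as it stands. The module is installed in compiled form; this text tells all that it offers.
- The arm moves only by the shell command python3 -m jog 'ROWS' [FORCE]. ROWS is text: rows parted by semicolons, each of 7 numbers parted by spaces: the shift along the tool's x, y, z in mm, then the turn, a rotation vector about the tool's x, y, z in units of 6 degrees (1.0 is 6 degrees), then the finger opening in mm, from 0 to 85.4. A call has 1 to 5 rows; each row shifts and turns the commanded pose from where the row before left it, along the tool's axes as they then stand; what a row does not reach is not made up. A row lasts 1/10 s, in which the tool goes at most 50 mm and 8.59 degrees, less where a joint would pass 70% of its speed; a pose out of reach is approached as far as the arm can. A call with a gripper value outside its range is refused whole. The fingers move at their own pace and stop on an object; FORCE is the grip in N (left out, the last holds). Time passes only in rows, so rows that do not move let the fingers close. It gives the time, the measured TCP pose, the force and the opening at its end, in the units of the state.
- bot.get_obs(): the state, without advancing time (a new reading comes with each control period).
- bot.read_camera(name): name is "scene" or "top"; returns (picture, depth): 420x560x3 uint8, red, green, blue; 420x560 float32, m along the optical axis (not along the pixel's ray), 0 where there is no reading.
- bot.calibration(name): a dict with "fx", "fy", "cx", "cy" (pixels), "T" (4x4, takes a point from camera to world coordinates). Camera axes: x right, y up, looking along -z (the intrinsics and any distortion apply to the point x, -y, -z); pixel columns grow to the right and rows downward; lengths in m; the calibration is good to about 2 mm. A picture is of the moment at which its call begins. calibration takes no time and is no camera call.
- bot.hand_in(): hands the job in, once; it reports no verdict.
The state is a dict: "t": time; "q": joint angles; "joint_vel": joint speeds; "joint_torque": joint torques, N m; "eef_pos": TCP position; "tool_rot": TCP orientation; "contact_force": force on the tool from outside, world axes, zero at the start; "torque": the same for the moment, N m; "gripper_width": opening from 0.0 (shut) to 1.0 (fully open).
Only numpy, scipy, OpenCV 4.12 (cv2) and the standard library are available. Lean on these libraries where they do the work, as an engineer would, in place of code of your own. Each camera call takes 0.05 s, during which the arm holds its last target.

### The job

A metal well insert has dropped into the narrow gap between the block heater and the hotplate stirrer. Take the lifting hook from its stand, fish the insert out by its wire bail, lower it fully home in the heater's one free well, slip the hook out and hang it back in its stand. Handle the insert only with the hook, feel your way gently (how far the hook's shaft is drawn out is not known), and do not lean on the bench or the instruments or disturb anything else.

Things in the scene. Friction and masses are not known exactly. Their poses are not given: they have to be found in the camera images.
- insert_mid (a point): The dropped insert: a round bare-aluminium cup, 40 mm diameter, 30 mm tall, 6 mm wall, lower rim chamfered 3.5 mm, 65 to 110 g, standing upright on the bench in the gap. This point is on its axis, 15 mm above its underside; z up. Its x axis passes through its bail and points along the gap away from the robot, within 0.25 rad.
- insert_bail (a point): Apex of the dropped insert's fixed bail, 4 mm steel wire standing on the rim in the insert's y-z plane: legs at y = -16.5 and +16.5 mm, straight up to 43 mm above the cup's underside, then sloping in to the apex on the axis. This point is the underside of the wire at the apex, 50.5 mm above the cup's underside: 20.5 mm of opening between rim and apex.
- free_well (a point): Centre of the floor of the one free well of the heater (a bare dark steel disc is its floor). The well is 45 mm in diameter; its mouth is chamfered 4 mm and lies 22.5 mm above this point. Fully home, the insert stands on this floor with 7.5 mm of the cup above the mouth. x axis parallel to the gap.
- heater: Block heater, white and grey, fixed: 260 mm along its x, 200 along its y, 85 high; origin at the centre of its underside on the bench, x away from the robot, control panel at the -x end. A block in its top has three wells in a row (x = -25, 30, 85 mm, y = 0); two hold inserts like the dropped one; their bails rise 31 mm above the top. Its -y side is one wall of the gap.
- stirrer: Hotplate stirrer, grey with a white square plate, fixed: 250 mm along its x, 150 along its y, 110 high; origin at the centre of its underside, axes parallel to the heater's. Its +y side is the other wall of the gap, which runs along x, is 52 to 60 mm wide and is open above and at both ends.
- hook_grip (a point): The lifting hook, hanging upright in the stand's fork, 120 g. This point is the centre of its handle, a black upright bar 16 x 16 mm (faces square to its own x and y) and 52 mm long, standing on a round steel collar, 26 mm diameter, 5 mm thick. The point is 31 mm above the collar's underside. z up; x is the way the bent end points.
- hook: The whole hook; origin on its axis at the collar's underside. A 5 mm steel shaft runs from here straight down and ends in a J-bend towards +x: bottom of the bend 11 mm ahead of the axis (a bail settles there), upturned tip ending 23 mm ahead and 15 mm above the bottom. The bottom lies 105 to 160 mm below the collar's underside, different each time and not measured; the shaft is clamped and does not slide.
- fork (a point): Where the hook hangs: on top of the two level tines of the tool stand's white fork, 180 mm above the bench. The slot between the tines is 10 mm wide and runs along this point's x axis, open at its -x end; the tines end 26 mm from this point towards -x, with a lip 3 mm high on the last 6 mm that the collar must be lifted over. Hung up, the collar rests on the tines around this point.
- stand: Tool stand, fixed: base 110 x 90 x 10 mm, an upright steel rod on its +x side and the fork at its top. Origin on the bench, 30 mm in +x from the fork point.
- insert: The whole dropped insert; origin at the centre of its underside.
- insert_b: A sister insert standing in one well of the heater, to be left alone; origin at the centre of its underside.
- insert_c: The other sister insert, in another well, to be left alone.
- reagent: Clear bottle with blue cap, 56 mm diameter, 115 mm tall, left of the heater; leave alone.
- crucible: Small white dish, 52 mm diameter, 34 mm tall, in front and left of the heater; leave alone.

How it is judged:
On the way, in this order (a step that is already met when the one before it is completed fails the run):
1. the insert is lifted clear out of the gap on the hook (height (world z) of insert above 0.088 m and contact force between hook and insert above 0.3 N), for 0.2 s.
2. the insert stands home in the free well (horizontal distance between insert_mid and free_well below 0.004 m and z of insert_mid in the frame of free_well between 0.012 and 0.018 m and angle between insert_mid's own z axis and vertical below 0.1 rad), for 0.2 s.
At the end, for the whole second after the job is handed in: The insert stands upright and at rest on the floor of the free well (within 4 mm of its centre, within 3 mm of fully home), and the hook hangs upright and at rest in the stand's fork (handle within 14 mm of the hanging place, collar within 4 mm of the tines), let go (all of step 2 and horizontal distance between hook_grip and fork below 0.014 m and z of hook_grip in the frame of fork between 0.027 and 0.035 m and angle between hook_grip's own z axis and vertical below 0.1 rad and linear speed of each of insert, hook below 0.02 m/s); the robot touches nothing.
It fails at once if the hook is pressed against the bench, the heater or the stirrer with more than 25 N (contact force between hook and table above 25 N or contact force between hook and heater above 25 N or contact force between hook and stirrer above 25 N).
It fails at once if the insert is pressed by the hook, or jammed against the heater or the stirrer, with more than 20 N (contact force between insert and hook above 20 N or contact force between insert and heater above 20 N or contact force between insert and stirrer above 20 N).
It fails at once if the arm or gripper touches the insert, or leans on the heater or the stirrer with more than 15 N (contact force between any of the arm, the fingers and insert above 0.5 N or contact force between any of the arm, the fingers and heater above 15 N or contact force between any of the arm, the fingers and stirrer above 15 N).
It fails at once if a sister insert is lifted or pulled out of place (more than 8 mm) (distance of any of insert_b, insert_c from where it was at the start of the episode above 0.008 m).
It fails at once if a bottle, the beaker, the dish or the spatula is moved more than 20 mm (distance of any of reagent, amber, white_bottle, beaker, crucible, spatula from where it was at the start of the episode above 0.02 m).
It also fails if it takes over 72 s, if anything falls off the work surface, if the arm or the gripper's body presses on something with over 40 N, if the wrist force passes 120 N, or if a joint passes its speed limit or range.

## Working session

There is one attempt and no reset: what is moved stays moved. The work goes in short steps, Python scripts to look and compute and a shell command to move; the robot and the scene stay as the last step left them, time stands still between calls to the robot, and variables do not carry over. Pictures are saved under pics/ and viewed, and the job is handed in when it is done.

```bash
mkdir -p pics; ls
python3 - <<'E'
from station import bot
import numpy as np, cv2
o=bot.get_obs(); print({k:np.round(v,3).tolist() for k,v in o.items()})
for n in ("scene","top"):
    p,d=bot.read_camera(n); c=bot.calibration(n); print(n,{k:np.round(v,4).tolist() for k,v in c.items()})
    cv2.imwrite(f"pics/{n}0.png",p[:,:,::-1]); np.savez(f"{n}0.npz",p=p,d=d,**{k:np.array(v) for k,v in c.items()})
E
```

```text
pics
{'t': 0.0, 'q': [-1.433, 0.478, 0.022, 1.556, -0.011, 1.109, -0.083], 'joint_vel': [0.001, -0.0, 0.0, -0.001, 0.001, -0.003, -0.002], 'joint_torque': [-0.002, -59.641, 1.607, -28.121, 0.012, 0.009, -0.0], 'eef_pos': [0.164, 0.654, 0.23], 'tool_rot': [0.557, -0.435, 0.558, 0.435], 'contact_force': [-0.904, -0.173, 0.155], 'torque': [0.032, 0.03, 0.111], 'gripper_width': 1.001}
scene {'fx': 429.9417, 'fy': 429.9417, 'cx': 280.6239, 'cy': 205.6918, 'T': [[-0.6707, -0.5876, 0.4526, 0.9761], [0.7416, -0.5197, 0.4242, 0.4402], [-0.014, 0.6202, 0.7843, 0.9234], [0.0, 0.0, 0.0, 1.0]]}
top {'fx': 381.4946, 'fy': 381.4946, 'cx': 279.972, 'cy': 207.0147, 'T': [[-0.0173, 0.9853, -0.17, 0.3708], [-0.9994, -0.022, -0.0259, 0.0112], [-0.0293, 0.1695, 0.9851, 1.1615], [0.0, 0.0, 0.0, 1.0]]}
```

View pics/scene0.png

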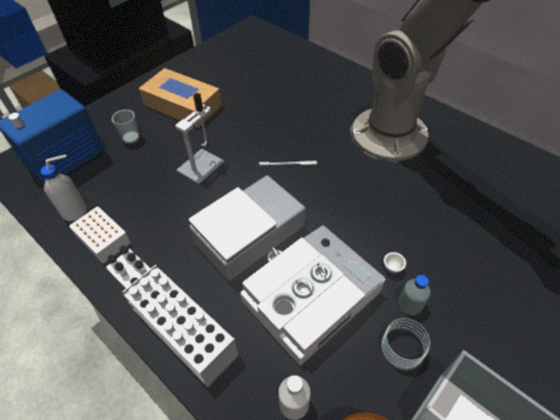

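View pics/top0.png

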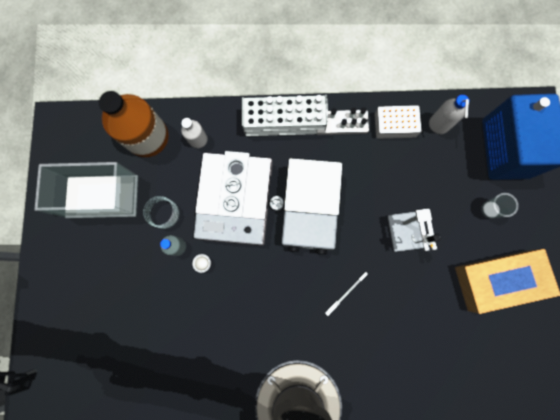

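The scene view shows the stand and hook at about (198,110), the insert's bail at (275,257) in the gap, and the free well at (283,303). In the top view the insert is at (277,202), the free well at (236,167) and the hook at (430,240).

```bash
cat > h.py <<'E'
import numpy as np, cv2
def load(f): 
    z=np.load(f); return {k:z[k] for k in z.files}
def cloud(D):
    d=D['d']; v,u=np.mgrid[0:420,0:560]
    P=np.stack([(u-D['cx'])/D['fx']*d,-(v-D['cy'])/D['fy']*d,-d],-1)
    W=P@D['T'][:3,:3].T+D['T'][:3,3]; W[d==0]=np.nan; return W
def proj(D,X):
    c=(np.asarray(X)-D['T'][:3,3])@D['T'][:3,:3]
    return np.stack([D['cx']+D['fx']*c[...,0]/-c[...,2], D['cy']-D['fy']*c[...,1]/-c[...,2]],-1)
E
python3 - <<'E'
from h import *
S=load('scene0.npz');T=load('top0.npz')
def crop(D,n,u0,v0,u1,v1,k): cv2.imwrite(n,cv2.resize(D['p'][v0:v1,u0:u1,::-1],None,fx=k,fy=k,interpolation=cv2.INTER_CUBIC))
crop(S,'pics/s_hook.png',150,80,250,190,5); crop(S,'pics/s_heat.png',230,220,390,360,5)
crop(T,'pics/t_heat.png',190,145,345,255,5); crop(T,'pics/t_hook.png',380,200,450,260,8)
WT=cloud(T);WS=cloud(S)
np.set_printoptions(precision=3,suppress=True)
for n,D,W,px in [('top',T,WT,[(236,167),(232,185),(231,202),(277,202),(277,200),(200,200),(268,200),(288,200),(340,200),(430,245),(425,215),(410,230)]),('scene',S,WS,[(198,98),(198,108),(205,120),(283,303),(275,257),(190,118)])]:
    for u,v in px: print(n,u,v,W[v,u])
E
```

```text
top 236 167 [0.685 0.17  0.062]
top 232 185 [0.629 0.181 0.067]
top 231 202 [0.578 0.183 0.068]
top 277 202 [0.577 0.049 0.053]
top 277 200 [0.593 0.05  0.005]
top 200 200 [0.582 0.271 0.085]
top 268 200 [0.594 0.078 0.002]
top 288 200 [0.572 0.016 0.108]
top 340 200 [ 0.589 -0.144 -0.001]
top 430 245 [ 0.434 -0.341  0.182]
top 425 215 [ 0.511 -0.335  0.182]
top 410 230 [ 0.491 -0.348  0.01 ]
scene 198 98 [ 0.455 -0.331  0.231]
scene 198 108 [ 0.459 -0.334  0.199]
scene 205 120 [ 0.341 -0.485 -0.002]
scene 283 303 [0.674 0.158 0.061]
scene 275 257 [0.611 0.077 0.085]
scene 190 118 [ 0.485 -0.342  0.177]
```

View pics/s_hook.png

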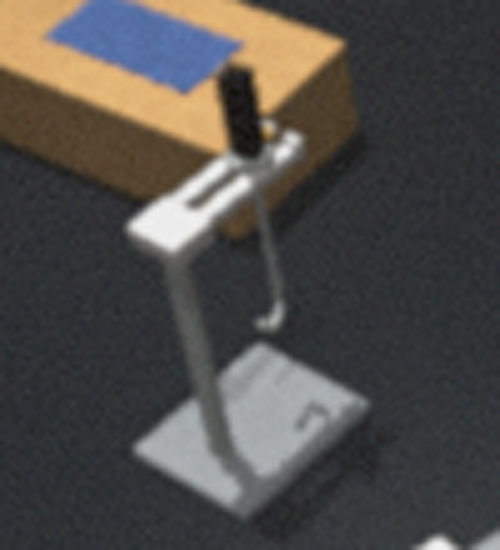

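View pics/s_heat.png

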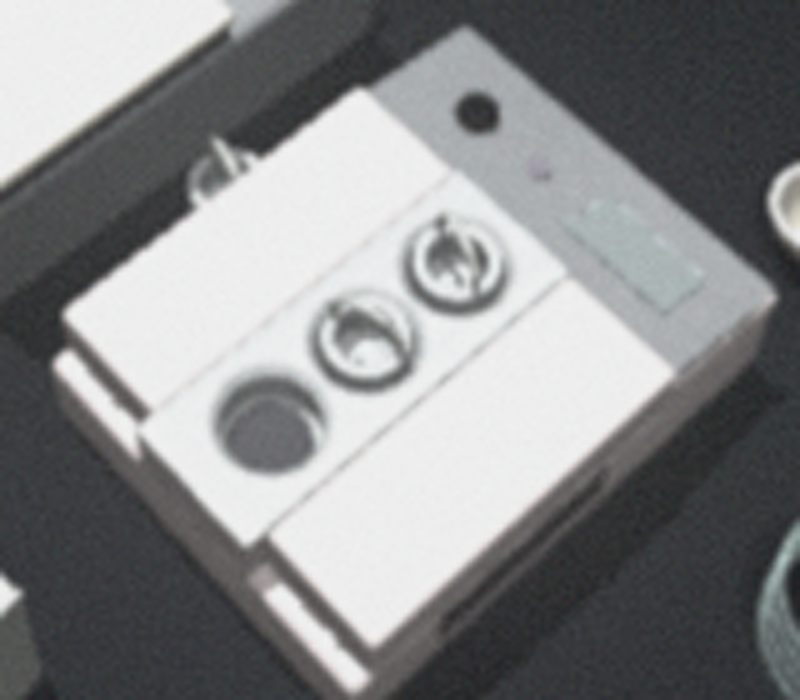

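View pics/t_heat.png

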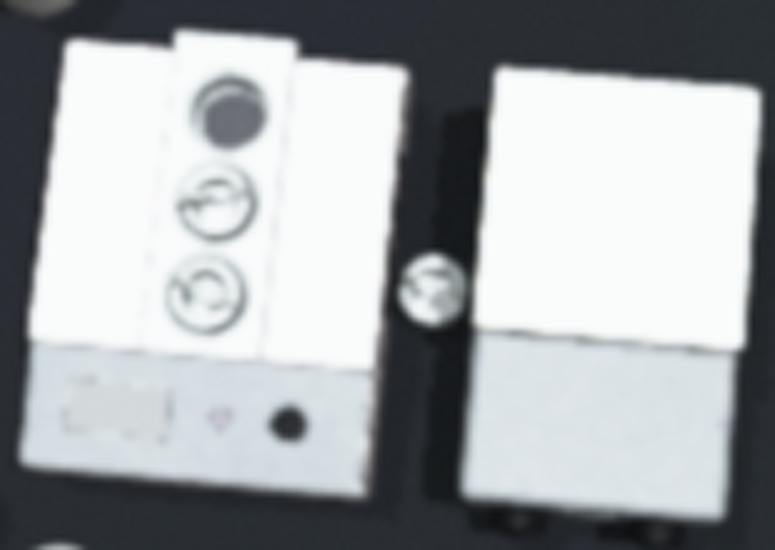

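View pics/t_hook.png

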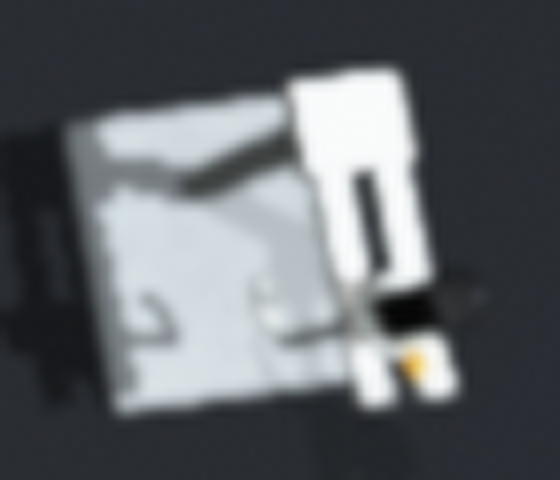

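```bash
cat >> h.py <<'E'
def bp(D,u,v,z):
    r=np.array([(u-D['cx'])/D['fx'],-(v-D['cy'])/D['fy'],-1.])@D['T'][:3,:3].T; t=D['T'][:3,3]
    return t+r*(z-t[2])/r[2]
E
python3 - <<'E'
from h import *
np.set_printoptions(precision=4,suppress=True)
S=load('scene0.npz');T=load('top0.npz')
o=np.array
for nm,D,pts in [('top',T,[('free',235.8,167.2,.085),('mid',233.4,185.4,.088),('near',231.2,203.6,.088),('c1',271.6,158.6,.085),('c2',263.4,244.2,.085),('c3',194,238.2,.085),('st1',289,158.5,.11),('st2',342.5,163,.11),('st3',282.5,244.5,.11),('ins',276.4,203,.03)]),
 ('scene',S,[('free',284,305,.085),('mid',303,288,.088),('near',321.4,272.6,.088),('p1',323,225.6,.085),('p2',385,279.6,.085)])]:
    for n,u,v,z in pts: print(nm,n,bp(D,u,v,z))
for D,nm,b in [(T,'top',(0.54,0.62,0.01,0.09)),(S,'scene',(0.54,0.62,0.01,0.09))]:
    W=cloud(D); x,y,z=W[...,0],W[...,1],W[...,2]
    m=(x>b[0])&(x<b[1])&(y>b[2])&(y<b[3])&(z>.02)&(z<.062)
    v,u=np.nonzero(m)
    print(nm,m.sum()); 
    for a,c in list(zip(u,v)): print((a,c),W[c,a],end=' ')
    print()
    m=(x>.52)&(x<.78)&(y>.09)&(y<.28)&(z>.078)&(z<.092); print('heater z',np.median(z[m]))
    m=(x>.57)&(x<.68)&(y>-.09)&(y<.01)&(z>.09)&(z<.13); print('stir z',np.median(z[m]))
    m=(x>.5)&(x<.7)&(y>-.28)&(y<-.2); print('bench z',np.median(z[m]))
E
```

```text
top free [0.6778 0.1668 0.085 ]
top mid [0.6226 0.1732 0.088 ]
top near [0.5692 0.1794 0.088 ]
top c1 [0.7011 0.0616 0.085 ]
top c2 [0.4513 0.0881 0.085 ]
top c3 [0.4722 0.2856 0.085 ]
top st1 [0.6924 0.0106 0.11  ]
top st2 [ 0.6752 -0.141   0.11  ]
top st3 [0.4476 0.0337 0.11  ]
top ins [0.5787 0.0516 0.03  ]
scene free [0.685  0.1706 0.085 ]
scene mid [0.6295 0.1757 0.088 ]
scene near [0.5739 0.1817 0.088 ]
scene p1 [0.4702 0.1035 0.085 ]
scene p2 [0.4939 0.2951 0.085 ]
top 115
(np.int64(268), np.int64(190)) [0.6186 0.0762 0.0335] (np.int64(268), np.int64(191)) [0.6163 0.0765 0.0298] (np.int64(267), np.int64(192)) [0.6065 0.0776 0.0617] (np.int64(268), np.int64(192)) [0.6137 0.0767 0.0277] (np.int64(267), np.int64(193)) [0.6042 0.0779 0.0583] (np.int64(268), np.int64(193)) [0.6118 0.077  0.0216] (np.int64(267), np.int64(194)) [0.6032 0.0785 0.0483] (np.int64(267), np.int64(195)) [0.6011 0.0788 0.0439] (np.int64(267), np.int64(196)) [0.5977 0.0788 0.0454] (np.int64(267), np.int64(197)) [0.5945 0.0788 0.0462] (np.int64(274), np.int64(197)) [0.5977 0.0586 0.0278] (np.int64(275), np.in
[... 22360 characters left out ...]
192 0.0163 0.0248] (np.int64(257), np.int64(258)) [0.6152 0.0191 0.0229] (np.int64(267), np.int64(258)) [0.5985 0.0368 0.0217] (np.int64(268), np.int64(258)) [0.6007 0.0427 0.0308] (np.int64(269), np.int64(258)) [0.5979 0.0432 0.028 ] (np.int64(268), np.int64(259)) [0.6015 0.0432 0.0276] (np.int64(269), np.int64(259)) [0.6005 0.0457 0.0293] (np.int64(270), np.int64(259)) [0.5976 0.0462 0.0261] (np.int64(268), np.int64(260)) [0.6041 0.0457 0.0291] (np.int64(269), np.int64(260)) [0.6031 0.0482 0.0305] (np.int64(270), np.int64(260)) [0.601  0.0494 0.0293] (np.int64(269), np.int64(261)) [0.6041 0.049  0.028 ] 
heater z 0.08452517293159811
stir z 0.10951322557094278
bench z -0.0004386855755323382
```

Run:
```python
from h import *
np.set_printoptions(precision=4,suppress=True)
S=load('scene0.npz');T=load('top0.npz')
# dark handle cloud in both
for nm,D in (('top',T),('scene',S)):
    W=cloud(D);x,y,z=np.moveaxis(W,-1,0)
    m=(abs(x-.45)<.06)&(abs(y+.335)<.04)&(z>.195)&(z<.25); print(nm,m.sum(),np.nanmean(W[m],0),W[m].min(0),W[m].max(0))
    m=(abs(x-.45)<.09)&(abs(y+.335)<.05)&(z>.172)&(z<.19)&(D['p'].min(-1)>170)
    P=W[m][:,:2]; c,(w,h),a=cv2.minAreaRect(P.astype(np.float32)*1000); print(' fork rect',c,w,h,a,W[m][:,2].mean(), m.sum())
    # base plate
    m=(abs(x-.47)<.1)&(abs(y+.34)<.1)&(abs(z-.01)<.006)&(D['p'].min(-1)>80);c,(w,h),a=cv2.minAreaRect(W[m][:,:2].astype(np.float32)*1000); print(' base rect',c,w,h,a)
    # shaft + bend
    m=(abs(x-.45)<.06)&(abs(y+.335)<.05)&(z>.015)&(z<.17);v,u=np.nonzero(m); print(m.sum())
    o=np.argsort(W[m][:,2])[:14]; print(np.c_[u[o],v[o],W[m][o]])
for n,D,u,v,z in [('tine end',T,430.9,250,.183),('plate far',T,423,209,.18),('hand bot',T,427.9,239,.185),('hand top',T,434.6,238.5,.237),('S hand top',S,197.6,95,.237),('S bot',S,199.6,111,.185)]: print(n,bp(D,u,v,z))
for nm,D in (('top',T),('scene',S)):
    W=cloud(D);x,y,z=np.moveaxis(W,-1,0)
    m=(x>.44)&(x<.74)&(y>.06)&(y<.3)&(abs(z-.0845)<.004)&(D['p'].min(-1)>110); print(nm,'heater rect',cv2.minAreaRect(W[m][:,:2].astype(np.float32)*1000))
    m=(x>.42)&(x<.74)&(y>-.17)&(y<.04)&(abs(z-.1095)<.004)&(D['p'].min(-1)>110); print(nm,'stirrer rect',cv2.minAreaRect(W[m][:,:2].astype(np.float32)*1000))
```

```text
top 87 [ 0.4471 -0.3346  0.2251] [ 0.4384 -0.3461  0.1952] [ 0.4569 -0.3278  0.2381]
 fork rect (473.73419189453125, -335.5856018066406) 103.13685607910156 33.02936935424805 5.743173599243164 0.1795370703976844 310
 base rect (488.9508361816406, -353.5732727050781) 110.25855255126953 127.41902160644531 6.1871209144592285
71
[[395.     226.       0.5032  -0.3024   0.0156]
 [404.     225.       0.5055  -0.3289   0.0169]
 [405.     225.       0.5052  -0.3312   0.0191]
 [403.     224.       0.5082  -0.3252   0.0202]
 [404.     224.       0.5074  -0.3264   0.0261]
 [405.     224.       0.5062  -0.3266   0.0352]
 [404.     223.       0.5092  -0.3238   0.0355]
 [406.     224.       0.5057  -0.3284   0.039 ]
 [405.     223.       0.5082  -0.3243   0.0437]
 [407.     224.       0.505   -0.3297   0.0443]
 [406.     223.       0.5072  -0.3251   0.0507]
 [407.     223.       0.507   -0.3274   0.0524]
 [407.     222.       0.5088  -0.3251   0.0608]
 [408.     223.       0.5057  -0.3273   0.062 ]]
scene 126 [ 0.454  -0.3371  0.2187] [ 0.4407 -0.3498  0.1953] [ 0.4635 -0.33    0.2397]
 fork rect (4
[... 882 characters left out ...]
408   0.077 ]]
tine end [ 0.4211 -0.3423  0.183 ]
plate far [ 0.5268 -0.332   0.18  ]
hand bot [ 0.4488 -0.3364  0.185 ]
hand top [ 0.4456 -0.3338  0.237 ]
S hand top [ 0.4526 -0.3336  0.237 ]
S bot [ 0.4546 -0.3363  0.185 ]
top heater rect ((613.8983154296875, 177.40316772460938), (200.48330688476562, 218.9071044921875), 82.9280014038086)
top stirrer rect ((609.7510986328125, -54.140472412109375), (149.74639892578125, 150.26348876953125), 83.46023559570312)
scene heater rect ((631.1615600585938, 173.34616088867188), (200.97894287109375, 195.21533203125), 83.42565155029297)
scene stirrer rect ((614.903076171875, -56.69720458984375), (152.7863006591797, 150.84463500976562), 83.71329498291016)
```

```bash
cat >> h.py <<'E'
from scipy.spatial.transform import Rotation as R
def tool(o): q=o['tool_rot']; return R.from_quat([q[1],q[2],q[3],q[0]])
def target(yaw):  # tool x down, tool z along hook y rotated by yaw ; hook x at yaw
    x=[0,0,-1]; z=[-np.sin(yaw),np.cos(yaw),0]; y=np.cross(z,x); return R.from_matrix(np.array([x,y,z]).T)
def plan(pos,yaw=None,flip=False):
    from station import bot
    o=bot.get_obs(); r=tool(o); p=np.array(o['eef_pos'])
    d=r.inv().apply(np.array(pos)-p)*1000
    t=np.zeros(3)
    if yaw is not None:
        g=target(yaw+(np.pi if flip else 0)); t=(r.inv()*g).as_rotvec()/np.deg2rad(6)
    print('t',round(o['t'],2),'pos',np.round(p,4),'shift mm',np.round(d,1),'turn u',np.round(t,2),'F',np.round(o['contact_force'],2),'w',round(float(o['gripper_width']),3))
E
python3 - <<'E'
from h import *
from station import bot
o=bot.get_obs(); print(np.round(tool(o).as_matrix(),3))
plan([.45,-.335,.35],np.deg2rad(5.2)); plan([.45,-.335,.35],np.deg2rad(5.2),True)
E
```

```text
[[-0.    -0.97   0.243]
 [-0.002  0.243  0.97 ]
 [-1.    -0.    -0.002]]
t 0.1 pos [0.1641 0.6542 0.2304] shift mm [-118.1 -518.  -890.1] turn u [-3.21 -0.02 -0.  ] F [-0.24  0.62  0.2 ] w 1.003
t 0.1 pos [0.1641 0.6542 0.2304] shift mm [-118.1 -518.  -890.1] turn u [ 2.679e+01 -0.000e+00  2.000e-02] F [-0.24  0.62  0.2 ] w 1.003
```

```bash
python3 -m jog '-40 -20 -15 0 0 0 60; -40 -20 -15 0 0 0 60; -40 -20 -15 0 0 0 60; 0 -37 -32 0 0 0 60; 0 -37 -32 0 0 0 60' && python3 -m jog '0 -37 -32 0 0 0 60; 0 -37 -32 0 0 0 60; 0 -37 -32 0 0 0 60; 0 -37 -32 0 0 0 60; 0 -37 -32 0 0 0 60'; python3 -c "
from h import *
plan([.5,.2,.35]);plan([.45,-.335,.35],np.deg2rad(5.2))"
```

```text
t: 0.6
eef_pos: [0.2683, 0.5158, 0.3524]
tool_rot: [0.558, -0.435, 0.556, 0.436]
contact_force: [1.3, 0.6, 0.2]
gripper_width: 0.705
t: 1.1
eef_pos: [0.4088, 0.3141, 0.3511]
tool_rot: [0.557, -0.435, 0.558, 0.435]
contact_force: [0.5, 0.8, 0.6]
gripper_width: 0.7
t 1.1 pos [0.4088 0.3141 0.3511] shift mm [   1.1 -116.2  -88.5] turn u [0. 0. 0.] F [0.47 0.75 0.56] w 0.7
t 1.1 pos [0.4088 0.3141 0.3511] shift mm [   1.1 -197.9 -619.6] turn u [-3.21 -0.   -0.  ] F [0.47 0.75 0.56] w 0.7
```

```bash
python3 -m jog '0 -37 -32 0 0 0 60; 0 -37 -32 0 0 0 60; 0 -10 -46 0 0 0 60; 0 -10 -46 0 0 0 60; 0 -10 -46 0 0 0 60' && python3 -m jog '0 -10 -46 0 0 0 60; 0 -10 -46 0 0 0 60; 0 -10 -46 0 0 0 60; 0 -10 -46 0 0 0 60; 0 -10 -46 0 0 0 60' && python3 -m jog '0 -10 -46 0 0 0 60; 0 -10 -46 0 0 0 60; 0 0 0 -1.07 0 0 60; 0 0 0 -1.07 0 0 60; 0 0 0 -1.07 0 0 60'; python3 -c "
from h import *
plan([.45,-.335,.35],np.deg2rad(5.2))"
```

```text
t: 1.6
eef_pos: [0.4595, 0.0928, 0.3509]
tool_rot: [0.557, -0.435, 0.558, 0.435]
contact_force: [0.9, -0.4, 0.6]
gripper_width: 0.701
t: 2.1
eef_pos: [0.4517, -0.1422, 0.3513]
tool_rot: [0.558, -0.435, 0.557, 0.435]
contact_force: [0.7, -0.4, 0.6]
gripper_width: 0.703
t: 2.6
eef_pos: [0.449, -0.2347, 0.3509]
tool_rot: [0.476, -0.523, 0.476, 0.523]
contact_force: [-1.1, -0.4, 0.4]
gripper_width: 0.702
t 2.6 pos [ 0.449  -0.2347  0.3509] shift mm [  0.9   8.4 -99.9] turn u [ 0.03  0.   -0.01] F [-1.15 -0.37  0.4 ] w 0.702
```

Now take pictures with the gripper in view, to check each camera against the arm's own pose.

Run:
```python
from h import *
from station import bot
for n in ("scene","top"):
    p,d=bot.read_camera(n); c=bot.calibration(n); np.savez(f"{n}1.npz",p=p,d=d,**{k:np.array(v) for k,v in c.items()})
    D=load(f"{n}1.npz"); o=bot.get_obs(); im=p[:,:,::-1].copy(); r=tool(o); q=np.array(o['eef_pos'])
    u=proj(D,q); print(n,u)
    u0,v0=int(u[0])-40,int(u[1])-50
    k=6; cr=cv2.resize(im[v0:v0+90,u0:u0+90],None,fx=k,fy=k,interpolation=cv2.INTER_CUBIC)
    for a in (0,-.019): 
        for b in (-.03,0,.03):
            w=proj(D,q+r.apply([a,0,b])); cv2.circle(cr,(int((w[0]-u0+.5)*k),int((w[1]-v0+.5)*k)),3,(0,0,255),-1)
    cv2.imwrite(f"pics/{n}1.png",cr)
```

```text
scene [219.31446515  70.87310593]
top [406.85779887 232.97357799]
```

View pics/scene1.png

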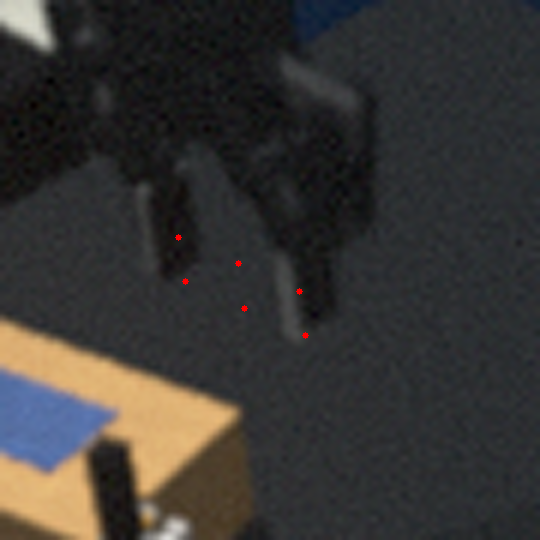

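View pics/top1.png

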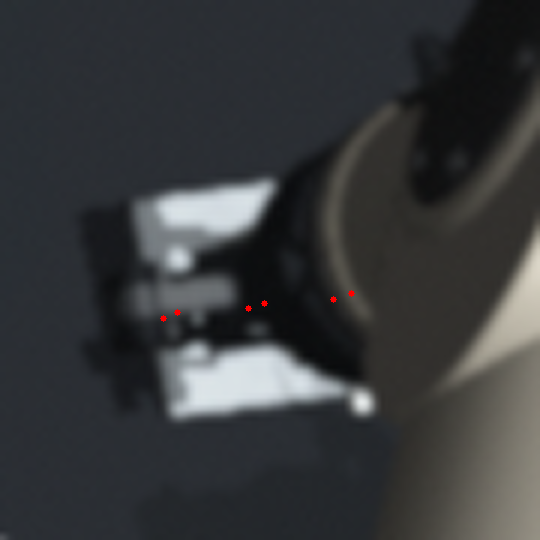

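```bash
python3 -m jog '20 1.5 -40 0 0 0 60; 20 1.5 -40 0 0 0 60; 20 2 -20 0 0 0 60; 20 0 0 0 0 0 60; 0 0 0 0 0 0 60'
cat > look.py <<'E'
import sys
from h import *
from station import bot
# look.py n tag x y z halfw k : crop around world point
n,tag=sys.argv[1:3]; X=np.array(list(map(float,sys.argv[3:6]))); hw=int(sys.argv[6]); k=int(sys.argv[7])
p,d=bot.read_camera(n); c=bot.calibration(n); np.savez(f"{n}_{tag}.npz",p=p,d=d,**{a:np.array(v) for a,v in c.items()})
D=load(f"{n}_{tag}.npz"); o=bot.get_obs(); r=tool(o); q=np.array(o['eef_pos'])
u=proj(D,X); u0=max(int(u[0])-hw,0);v0=max(int(u[1])-hw,0)
cr=cv2.resize(p[v0:v0+2*hw,u0:u0+2*hw,::-1],None,fx=k,fy=k,interpolation=cv2.INTER_CUBIC)
cv2.imwrite(f"pics/{n}_{tag}.png",cr); print('origin',u0,v0,'k',k,'tcp px',(proj(D,q)-[u0,v0]+.5)*k)
E
python3 look.py scene a .45 -.335 .25 35 9;  python3 -c "
from h import *
plan([.4525,-.335,.192],np.deg2rad(5.2))"
```

```text
t: 3.2
eef_pos: [0.4518, -0.3338, 0.2686]
tool_rot: [0.477, -0.519, 0.479, 0.523]
contact_force: [0.0, 1.3, -0.2]
gripper_width: 0.701
origin 162 55 k 9 tcp px [304.08965732 266.28806574]
t 3.25 pos [ 0.4528 -0.3339  0.2703] shift mm [78.3  0.2 -1.2] turn u [-0.03  0.01 -0.03] F [-0.36 -0.12  0.46] w 0.706
```

View pics/scene_a.png

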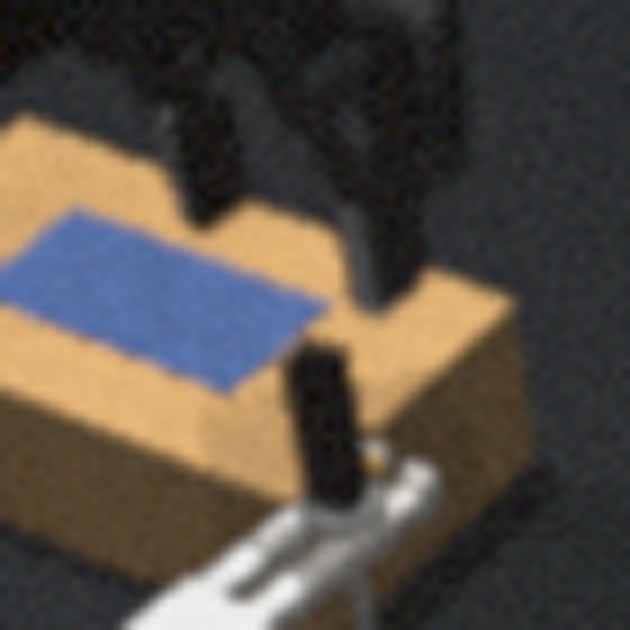

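```bash
python3 -c "
from h import *
D=load('scene_a.npz'); print(bp(D,162+318/9-.5,55+352/9-.5,.237), bp(D,162+332/9-.5,55+500/9-.5,.186))"
python3 -m jog '25 0 0 0 0 0 60; 25 0 -1 0 0 0 60; 20 0 0 0 0 0 60; 8 0 0 0 0 0 60; 0 0 0 0 0 0 60'; python3 look.py scene b .45 -.335 .22 35 9
```

```text
[ 0.45013966 -0.33947534  0.237     ] [ 0.45488852 -0.34063337  0.186     ]
t: 3.75
eef_pos: [0.4539, -0.3348, 0.1935]
tool_rot: [0.477, -0.522, 0.477, 0.522]
contact_force: [0.2, -0.1, -0.4]
gripper_width: 0.703
origin 164 64 k 9 tcp px [323.08399032 403.2650941 ]
```

View pics/scene_b.png

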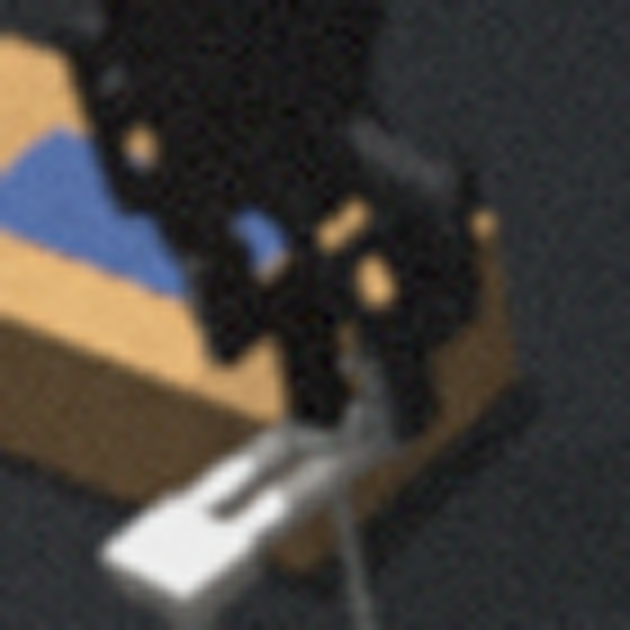

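```bash
python3 -m jog '0 0 0 0 0 0 30; 0 0 0 0 0 0 14; 0 0 0 0 0 0 8; 0 0 0 0 0 0 8; 0 0 0 0 0 0 8' 60; python3 -m jog '0 0 0 0 0 0 8; 0 0 0 0 0 0 8' 60; python3 look.py scene c .45 -.335 .17 45 8
```

```text
t: 4.3
eef_pos: [0.4538, -0.3374, 0.1943]
tool_rot: [-0.477, 0.523, -0.478, -0.521]
contact_force: [-0.2, -5.4, 2.7]
gripper_width: 0.179
t: 4.5
eef_pos: [0.4539, -0.3374, 0.1943]
tool_rot: [-0.477, 0.523, -0.478, -0.521]
contact_force: [-1.0, -5.8, 2.7]
gripper_width: 0.18
origin 157 69 k 8 tcp px [339.92074783 315.17844479]
```

View pics/scene_c.png

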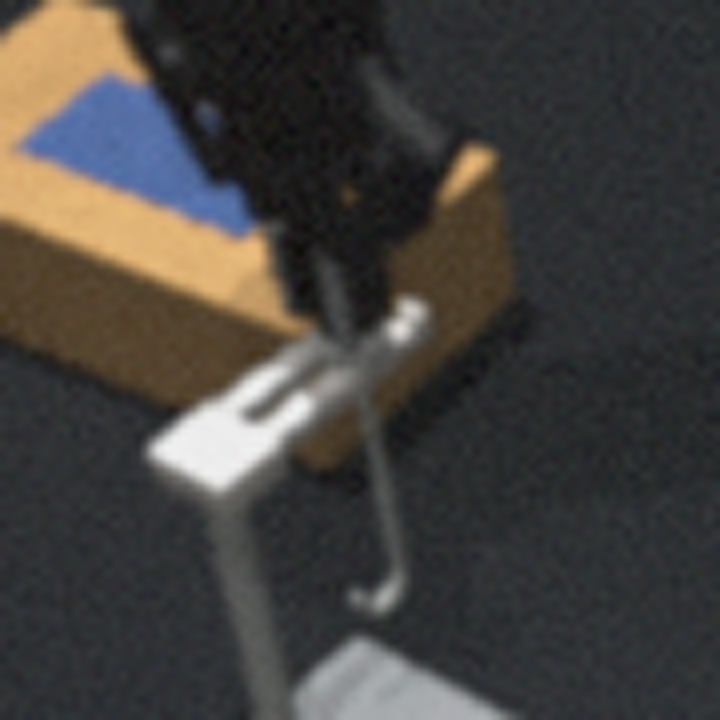

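```bash
python3 -m jog '-2 0 0 0 0 0 8; -3 0 0 0 0 0 8; -3 0 0 0 0 0 8; -3 0 0 0 0 0 8; 0 0 0 0 0 0 8' 80; python3 -c "
from h import *
plan([.4,-.34,.21],np.deg2rad(5.2))"
```

```text
t: 5.05
eef_pos: [0.4534, -0.3372, 0.205]
tool_rot: [-0.477, 0.523, -0.478, -0.521]
contact_force: [-1.5, -5.0, 1.6]
gripper_width: 0.177
t 5.05 pos [ 0.4534 -0.3372  0.205 ] shift mm [-5.1 53.4  2. ] turn u [-0.01 -0.03  0.  ] F [-1.47 -4.97  1.58] w 0.177
```

```bash
python3 -m jog '0 0 -4 0 0 0 8; 0 0 0 0 0 0 8' 80; python3 -c "
from h import *
plan([.4,-.34,.21],np.deg2rad(5.2))"
```

```text
t: 5.25
eef_pos: [0.4538, -0.339, 0.204]
tool_rot: [0.477, -0.522, 0.477, 0.523]
contact_force: [0.0, -0.3, -1.6]
gripper_width: 0.175
t 5.25 pos [ 0.4538 -0.339   0.204 ] shift mm [-6.  53.7  3.8] turn u [-0.01  0.01 -0.  ] F [ 0.03 -0.25 -1.58] w 0.175
```

```bash
python3 -m jog '-2 10 0 0 0 0 8; 0 12 0 0 0 0 8; 0 12 0 0 0 0 8; 0 14 0 0 0 0 8; 0 12 0 0 0 0 8' 80; python3 look.py scene d .40 -.34 .16 50 8
```

```text
t: 5.75
eef_pos: [0.3924, -0.3449, 0.2063]
tool_rot: [0.477, -0.522, 0.477, 0.522]
contact_force: [-0.2, -0.4, -0.8]
gripper_width: 0.175
origin 165 57 k 8 tcp px [397.00562892 281.61521608]
```

View pics/scene_d.png

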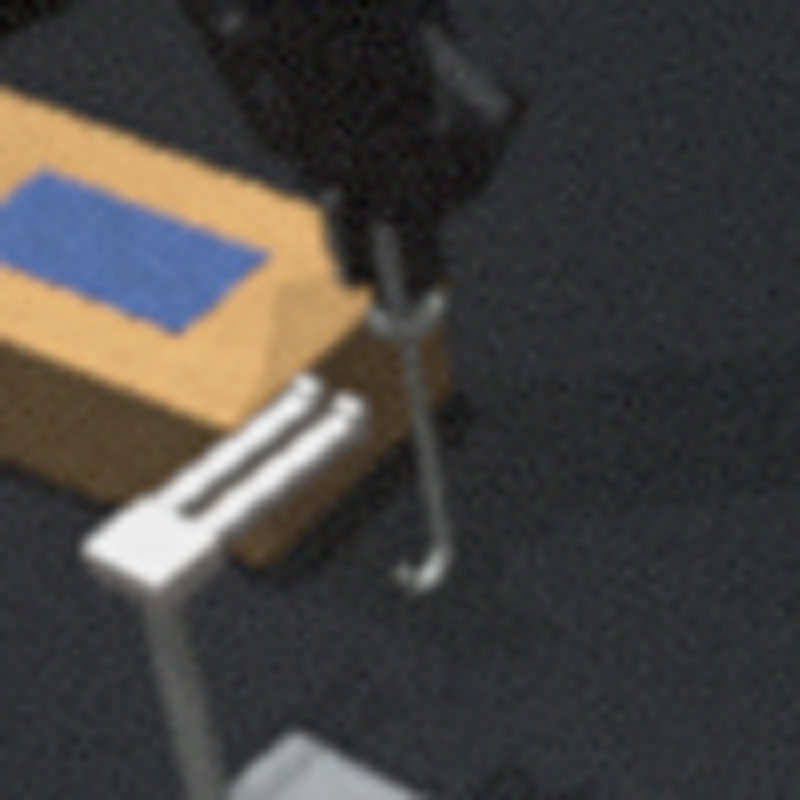

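Run:
```python
from h import *
D=load('scene_d.npz'); k=8;u0,v0=165,57
f=lambda a,b:np.array([u0+a/k-.5+0,v0+b/k-.5])
q=np.array([.3924,-.3449,.2063])
print('tine end',bp(D,*f(334,392),.183))
zc=q[2]-.0143
print('collar',bp(D,*f(406,322),zc), 'tcp',q)
# shaft pts px -> line; project model
for L in (.105,.11,.115,.12,.125):
    ax=q.copy(); ax[2]=zc
    hx=np.array([np.cos(.09),np.sin(.09),0])
    b=ax+[0,0,-L+.0025]+hx*.011; t=ax+[0,0,-L+.015]+hx*.0205; s=ax-[0,0,L-.012]
    g=lambda X:np.round((proj(D,X)-[u0,v0]+.5)*k)
    print(L,'bot',g(b),'tip',g(t),'shaftend',g(s),'collar',g(ax))
```

```text
tine end [ 0.42610686 -0.34222467  0.183     ]
collar [ 0.39165753 -0.34216996  0.192     ] tcp [ 0.3924 -0.3449  0.2063]
0.105 bot [417. 567.] tip [394. 555.] shaftend [434. 530.] collar [399. 320.]
0.11 bot [418. 578.] tip [396. 565.] shaftend [435. 541.] collar [399. 320.]
0.115 bot [420. 588.] tip [398. 576.] shaftend [437. 552.] collar [399. 320.]
0.12 bot [422. 598.] tip [400. 587.] shaftend [439. 562.] collar [399. 320.]
0.125 bot [424. 609.] tip [402. 597.] shaftend [441. 573.] collar [399. 320.]
```

```bash
python3 look.py top d .41 -.33 .1 35 10;python3 - <<'E'
from h import *
D=load('top0.npz')
print(bp(D,415.1,241.7,.07),bp(D,412.2,235.7,.08))
E
```

```text
origin 380 220 k 10 tcp px [570.44728334 419.38270608]
[ 0.45108508 -0.34085713  0.07      ] [ 0.46734495 -0.33085169  0.08      ]
```

View pics/top_d.png

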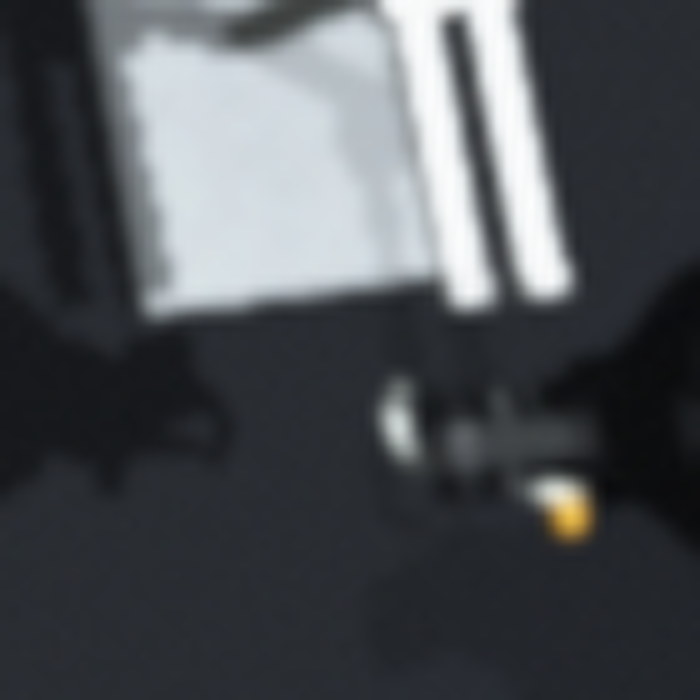

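Run:
```python
from h import *
np.set_printoptions(precision=4,suppress=True)
T=load('top_d.npz'); q=np.array([.3924,-.3449,.2063]); zc=q[2]-.0143; L=.112
hx=np.array([np.cos(.09),np.sin(.09),0]); ax=q.copy(); ax[2]=zc
for n,X in (('bot',ax+[0,0,-L+.0025]+hx*.011),('tip',ax+[0,0,-L+.015]+hx*.0205),('shaft',ax-[0,0,L-.012])): print(n,(proj(T,X)-[380,220]+.5)*10)
W=cloud(T);x,y,z=np.moveaxis(W,-1,0)
m=(z>.05)&(z<.12)&(abs(x-.405)<.04)&(abs(y+.34)<.04);v,u=np.nonzero(m);print(np.c_[u,v,W[m]])
```

```text
bot [394.8162 390.2178]
tip [403.9462 353.9081]
shaft [413.0097 429.0991]
[[419.     258.       0.4045  -0.3409   0.0922]
 [418.     259.       0.402   -0.3399   0.0863]
 [419.     259.       0.4017  -0.3403   0.0934]
 [418.     260.       0.3994  -0.3413   0.0812]
 [419.     260.       0.3991  -0.3414   0.0893]
 [418.     261.       0.3967  -0.3414   0.0803]
 [419.     261.       0.3965  -0.3433   0.0828]
 [418.     262.       0.3939  -0.3405   0.0825]
 [419.     262.       0.3937  -0.3422   0.0855]
 [418.     263.       0.3912  -0.3411   0.0799]
 [419.     263.       0.3911  -0.3428   0.083 ]
 [418.     264.       0.3884  -0.3411   0.0793]
 [419.     264.       0.3884  -0.3433   0.081 ]
 [419.     265.       0.3856  -0.3421   0.0838]
 [420.     265.       0.3855  -0.3439   0.0867]
 [419.     266.       0.3828  -0.3416   0.0849]
 [420.     266.       0.3827  -0.3426   0.0901]
 [421.     266.       0.3826  -0.3415   0.1015]
 [422.     266.       0.3824  -0.3418   0.1086]
 [420.     267.       0.38    -0.3426   0.0893]
 [421.     267.       0.3799  -0.3434   0.095 ]
 [422.     267.       0.3798  -0.343    0.1043]]
```

```bash
python3 -m jog '0 20 0 0 0 0 8; 25 0 0 0 0 0 8; 25 0 0 0 0 0 8; 10 0 0 0 0 0 8; 0 0 0 0 0 0 8' 80;python3 -m jog '0 0 0 0 0 0 8; 3 0 0 0 0 0 8; 2 0 0 0 0 0 8; 2 0 0 0 0 0 8; 0 0 0 0 0 0 8'
```

```text
t: 6.35
eef_pos: [0.3738, -0.346, 0.1453]
tool_rot: [0.477, -0.521, 0.477, 0.523]
contact_force: [0.1, 0.4, -0.5]
gripper_width: 0.176
t: 6.85
eef_pos: [0.3743, -0.3466, 0.1392]
tool_rot: [0.477, -0.522, 0.477, 0.522]
contact_force: [0.3, 0.4, -1.2]
gripper_width: 0.175
```

```bash
python3 -m jog '2 0 0 0 0 0 8; 2 0 0 0 0 0 8; 2 0 0 0 0 0 8; 0 0 0 0 0 0 8; 0 0 0 0 0 0 8';python3 -m jog '1 0 0 0 0 0 8; 1 0 0 0 0 0 8; 1 0 0 0 0 0 8; 0 0 0 0 0 0 8'
```

```text
t: 7.35
eef_pos: [0.3742, -0.3467, 0.1332]
tool_rot: [0.477, -0.522, 0.477, 0.522]
contact_force: [-0.2, 0.4, -1.1]
gripper_width: 0.173
t: 7.75
eef_pos: [0.3742, -0.3465, 0.1301]
tool_rot: [0.477, -0.522, 0.477, 0.522]
contact_force: [-0.2, -0.6, -2.0]
gripper_width: 0.175
```

```bash
python3 -m jog '1 0 0 0 0 0 8; 1 0 0 0 0 0 8; 0 0 0 0 0 0 8'; python3 -m jog '1 0 0 0 0 0 8; 1 0 0 0 0 0 8; 0 0 0 0 0 0 8'
```

```text
t: 8.05
eef_pos: [0.3743, -0.3466, 0.1282]
tool_rot: [0.477, -0.522, 0.477, 0.522]
contact_force: [-1.1, -0.3, -1.4]
gripper_width: 0.177
t: 8.35
eef_pos: [0.3748, -0.3472, 0.1275]
tool_rot: [-0.477, 0.522, -0.477, -0.522]
contact_force: [-2.3, 2.3, 13.8]
gripper_width: 0.173
```

```bash
python3 -m jog '-10 0 0 0 0 0 8; -35 0 0 0 0 0 8; -40 0 0 1.05 0 0 8; -40 0 0 1.05 0 0 8; -30 0 0 1.05 0 0 8'; python3 -m jog '0 0 0 1.05 0 0 8; 0 0 0 0 0 0 8'
python3 - <<'E'
from h import *
from scipy.optimize import least_squares
np.set_printoptions(precision=4,suppress=True)
for nm in ('scene','top'):
    D=load(nm+'0.npz'); W=cloud(D);x,y,z=np.moveaxis(W,-1,0)
    lim=(x>.55)&(x<.62)&(y>.029)&(y<.074)
    m=lim&(abs(z-.0285)<.004); P=W[m][:,:2]
    # ring annulus 14..20 residual : outside band
    def res(c):
        r=np.hypot(*(P-c).T); return np.where(r>.020,r-.020,np.where(r<.014,.014-r,0))
    best=min((least_squares(res,[a,b],loss='soft_l1',f_scale=.001) for a in (.575,.58,.585) for b in (.045,.05,.055)),key=lambda s:s.cost); print(nm,'rim',best.x,best.cost*1e6,m.sum())
    m=lim&(z>.042)&(z<.058); Q=W[m]; 
    d=Q[:,:2]-np.median(Q[:,:2],0); k=np.hypot(*d.T)<.025; Q=Q[k]
    l=cv2.fitLine(Q[:,:2].astype(np.float32),cv2.DIST_HUBER,0,.001,.001).ravel(); print(' bail dir deg',np.degrees(np.arctan2(l[1],l[0])),'pt',l[2:],len(Q), 'heading',np.degrees(np.arctan2(l[1],l[0]))-90)
plan([.554,.0613,.28],np.deg2rad(-20))
E
```

```text
t: 8.85
eef_pos: [0.3742, -0.3473, 0.2838]
tool_rot: [0.558, -0.436, 0.557, 0.435]
contact_force: [0.2, 0.3, -0.4]
gripper_width: 0.176
t: 9.05
eef_pos: [0.3746, -0.3467, 0.2822]
tool_rot: [0.58, -0.406, 0.579, 0.405]
contact_force: [-0.3, -0.1, -1.5]
gripper_width: 0.178
scene rim [0.5848 0.0514] 0.12829718045522195 53
 bail dir deg 72.33689 pt [0.5856 0.0528] 14 heading -17.663109
top rim [0.5789 0.0535] 0.0009586377680321777 58
 bail dir deg 68.643654 pt [0.5796 0.0543] 16 heading -21.356346
t 9.05 pos [ 0.3746 -0.3467  0.2822] shift mm [  2.4 -28.5 444.8] turn u [-0.01  0.    0.02] F [-0.32 -0.06 -1.54] w 0.178
```

```bash
python3 -m jog '0 -3 30 0 0 0 8; 0 -3 45 0 0 0 8; 0 -3 48 0 0 0 8; 0 -3 48 0 0 0 8; 0 -3 48 0 0 0 8'; python3 -m jog '0 -3 48 0 0 0 8; 0 -3 48 0 0 0 8; 0 -3 48 0 0 0 8; 0 -3 48 0 0 0 8; 0 -1 34 0 0 0 8';  python3 -m jog '0 0 0 0 0 0 8; 0 0 0 0 0 0 8'; python3 -c "
from h import *
plan([.5545,.0605,.28],np.deg2rad(-20))"
```

```text
t: 9.55
eef_pos: [0.4631, -0.1441, 0.2808]
tool_rot: [0.578, -0.406, 0.579, 0.407]
contact_force: [0.2, -1.3, -1.6]
gripper_width: 0.177
t: 10.05
eef_pos: [0.5531, 0.0656, 0.2802]
tool_rot: [0.577, -0.407, 0.579, 0.408]
contact_force: [0.4, -0.6, -1.2]
gripper_width: 0.178
t: 10.25
eef_pos: [0.5524, 0.0621, 0.2802]
tool_rot: [0.578, -0.407, 0.58, 0.406]
contact_force: [-0.9, -0.9, -0.4]
gripper_width: 0.18
t 10.25 pos [0.5524 0.0621 0.2802] shift mm [ 0.2 -2.6 -0.8] turn u [ 0.03 -0.02 -0.01] F [-0.94 -0.91 -0.4 ] w 0.18
```

```bash
python3 -m jog '15 0 -1 0 0 0 8; 20 0 0 0 0 0 8; 20 0 0 0 0 0 8; 20 0 0 0 0 0 8; 0 0 0 0 0 0 8'; python3 look.py scene e .57 .05 .08 40 9; python3 look.py top e .58 .05 .06 35 10; python3 -c "
from h import *
plan([.5545,.0605,.205],np.deg2rad(-20))"
```

```text
t: 10.75
eef_pos: [0.55, 0.0589, 0.2039]
tool_rot: [0.578, -0.404, 0.582, 0.406]
contact_force: [-0.2, 0.2, -0.9]
gripper_width: 0.176
origin 238 200 k 9 tcp px [440.5859959   45.05602442]
origin 241 165 k 10 tcp px [303.24408905 363.086179  ]
t 10.85 pos [0.5522 0.0594 0.2066] shift mm [ 1.6 -1.7  1.8] turn u [-0.02 -0.01 -0.  ] F [ 0.09  0.14 -0.38] w 0.176
```

View pics/scene_e.png

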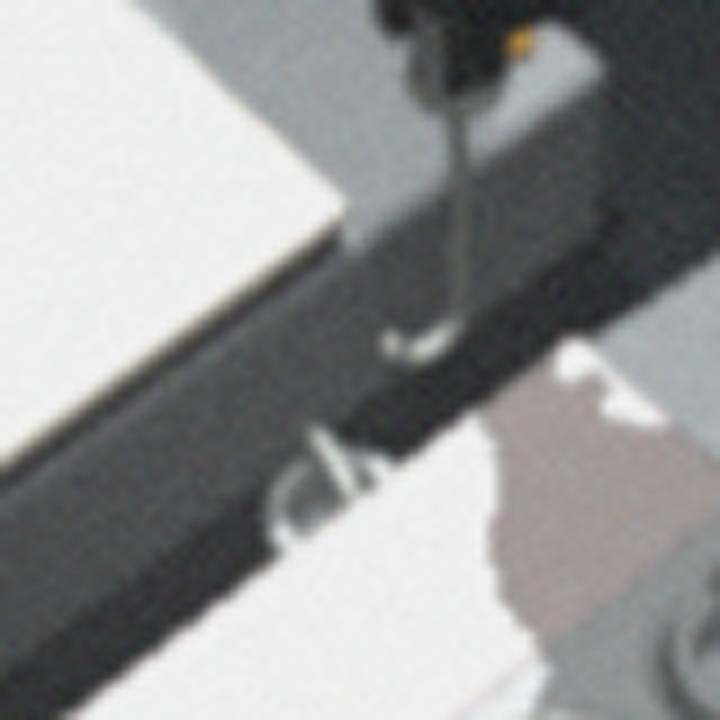

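View pics/top_e.png

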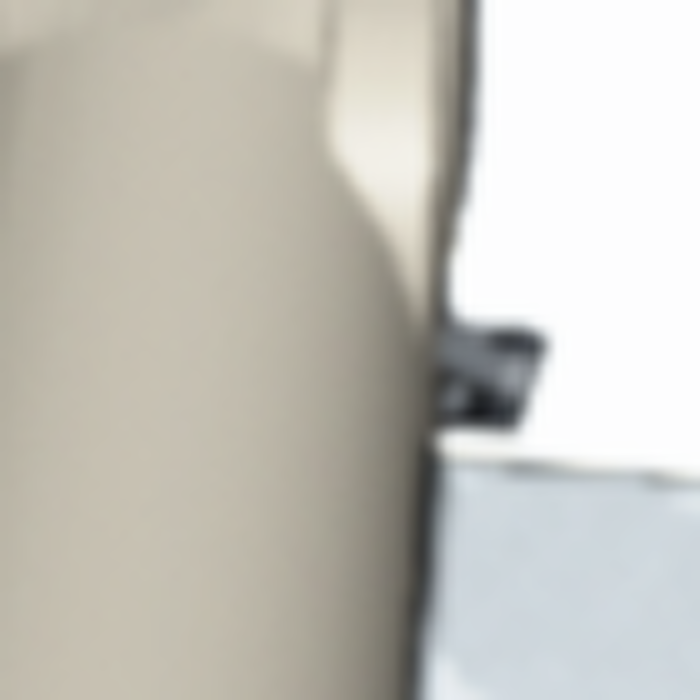

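```bash
cat >> h.py <<'E'
def hookpts(q,yaw,L=.1132):
    hx=np.array([np.cos(yaw),np.sin(yaw),0]); ax=np.array(q)-[0,0,.0143]
    return dict(collar=ax,shaft=ax-[0,0,L-.014],bot=ax+[0,0,-L+.0025]+hx*.011,tip=ax+[0,0,-L+.015]+hx*.0205)
def insertpts(c,yaw,z0=0):
    c=np.array([c[0],c[1],z0]); hy=np.array([-np.sin(yaw),np.cos(yaw),0]); Z=np.array([0,0,1.])
    return dict(apex=c+Z*.0525,legL=c+hy*.0165+Z*.0435,legR=c-hy*.0165+Z*.0435,footL=c+hy*.0165+Z*.03,footR=c-hy*.0165+Z*.03)
E
python3 - <<'E'
from h import *
S=load('scene_e.npz'); u0,v0,k=238,200,9
g=lambda X:np.round((proj(S,X)-[u0,v0]+.5)*k).tolist()
for n,X in hookpts([.5515,.0592,.2055],np.deg2rad(-20)).items(): print(n,g(X))
cr=cv2.imread('pics/scene_e.png')
for c,col in (((.5848,.0514),(0,0,255)),((.5855,.0495),(0,255,0))):
    I=insertpts(c,np.deg2rad(-20)); print({n:g(X) for n,X in I.items()})
    pl=np.array([g(I[n]) for n in('footL','legL','apex','legR','footR')],int); cv2.polylines(cr,[pl],False,col,1)
    a=np.linspace(0,6.28,60); ring=np.array([g([c[0]+.02*np.cos(t),c[1]+.02*np.sin(t),.03]) for t in a],int); cv2.polylines(cr,[ring],True,col,1)
H=hookpts([.5515,.0592,.2055],np.deg2rad(-20)); cv2.polylines(cr,[np.array([g(H[n]) for n in('collar','shaft','bot','tip')],int)],False,(255,0,255),1)
cv2.imwrite('pics/scene_e2.png',cr)
E
```

```text
collar [440.0, 83.0]
shaft [442.0, 318.0]
bot [405.0, 359.0]
tip [372.0, 347.0]
{'apex': [337.0, 464.0], 'legL': [366.0, 529.0], 'legR': [309.0, 436.0], 'footL': [367.0, 555.0], 'footR': [311.0, 463.0]}
{'apex': [330.0, 461.0], 'legL': [359.0, 526.0], 'legR': [302.0, 434.0], 'footL': [360.0, 553.0], 'footR': [304.0, 460.0]}
```

View pics/scene_e2.png

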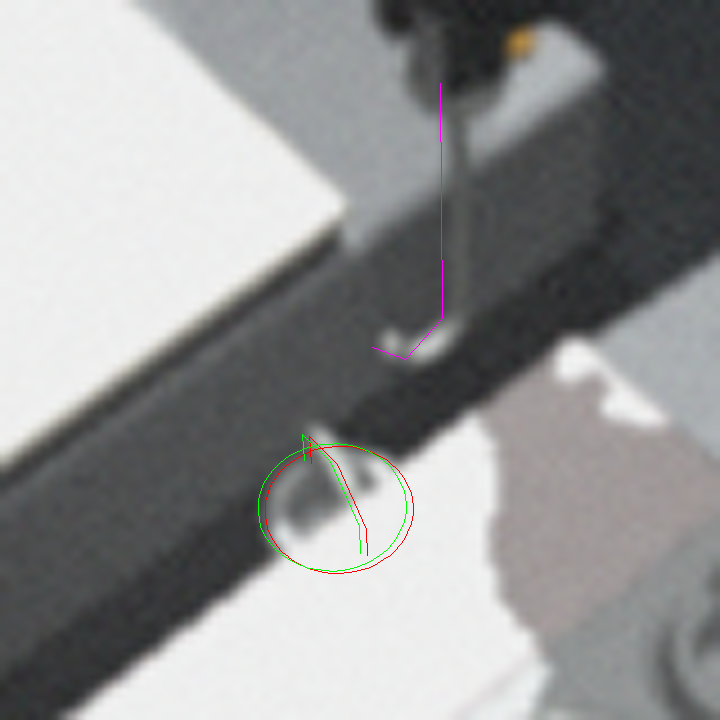

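```bash
python3 -m jog '8 0 3 0 0 0 8; 12 0 0 0 0 0 8; 12 0 0 0 0 0 8; 8 0 0 0 0 0 8; 0 0 0 0 0 0 8'; python3 -m jog '3 0 0 0 0 0 8; 2 0 0 0 0 0 8; 0 0 0 0 0 0 8'; python3 look.py scene f .57 .05 .05 35 10; python3 -c "
from h import *
plan([.5545,.0605,.161],np.deg2rad(-20))"
```

```text
t: 11.35
eef_pos: [0.5526, 0.0636, 0.1647]
tool_rot: [0.578, -0.405, 0.58, 0.406]
contact_force: [0.0, -0.5, -1.4]
gripper_width: 0.179
t: 11.65
eef_pos: [0.5537, 0.0637, 0.1613]
tool_rot: [0.579, -0.405, 0.579, 0.405]
contact_force: [-0.0, 0.4, -2.0]
gripper_width: 0.176
origin 243 212 k 10 tcp px [448.3898413   71.98753203]
t 11.7 pos [0.5537 0.0637 0.1614] shift mm [ 0.4 -1.8 -2.8] turn u [-0.  0.  0.] F [ 0.03 -0.55 -1.  ] w 0.177
```

View pics/scene_f.png

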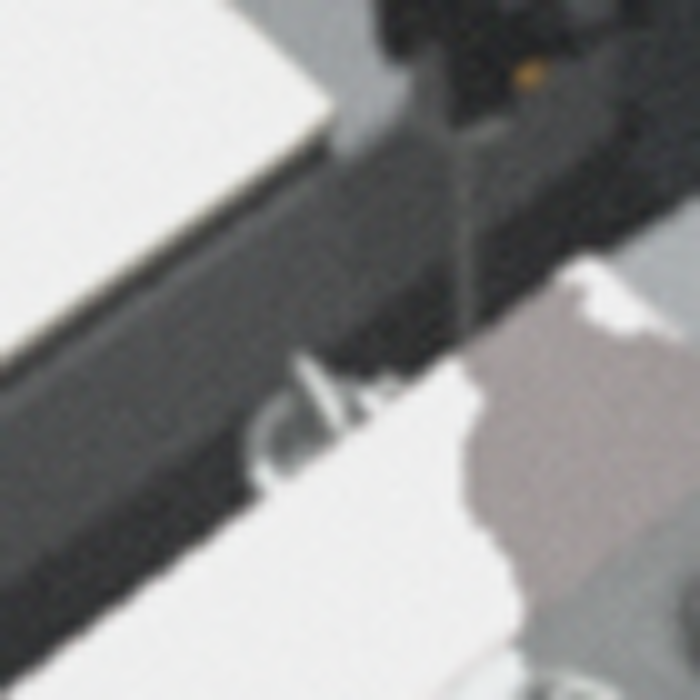

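Run:
```python
from h import *
S=load('scene_f.npz'); u0,v0,k=243,212,10
g=lambda X:np.round((proj(S,X)-[u0,v0]+.5)*k).tolist()
cr=cv2.imread('pics/scene_f.png')
c=(.585,.0514)
I=insertpts(c,np.deg2rad(-20))
cv2.polylines(cr,[np.array([g(I[n]) for n in('footL','legL','apex','legR','footR')],int)],False,(0,0,255),1)
ring=np.array([g([c[0]+.02*np.cos(t),c[1]+.02*np.sin(t),.03]) for t in np.linspace(0,6.28,60)],int); cv2.polylines(cr,[ring],True,(0,0,255),1)
H=hookpts([.5537-.0041,.0637+.0021,.1613],np.deg2rad(-20)); cv2.polylines(cr,[np.array([g(H[n]) for n in('collar','shaft','bot','tip')],int)],False,(255,0,255),1)
cv2.imwrite('pics/scene_f2.png',cr); print({n:g(X) for n,X in H.items()})
h=np.array([np.cos(np.deg2rad(-20)),np.sin(np.deg2rad(-20))]); l=np.array([-h[1],h[0]])
d=np.array([.5537-.0041,.0637+.0021])-c; print('along',d@h,'lat',d@l)
t=bp(S,u0+376/k-.5,v0+388/k-.5,.046)[:2]-c; print('tip along',t@h,'lat',t@l)
```

```text
{'collar': [468.0, 104.0], 'shaft': [467.0, 347.0], 'bot': [427.0, 391.0], 'tip': [392.0, 379.0]}
along -0.038190208839710776 lat 0.0014240606655884231
tip along -0.013881734356883803 lat 0.0003327582088489512
```

View pics/scene_f2.png

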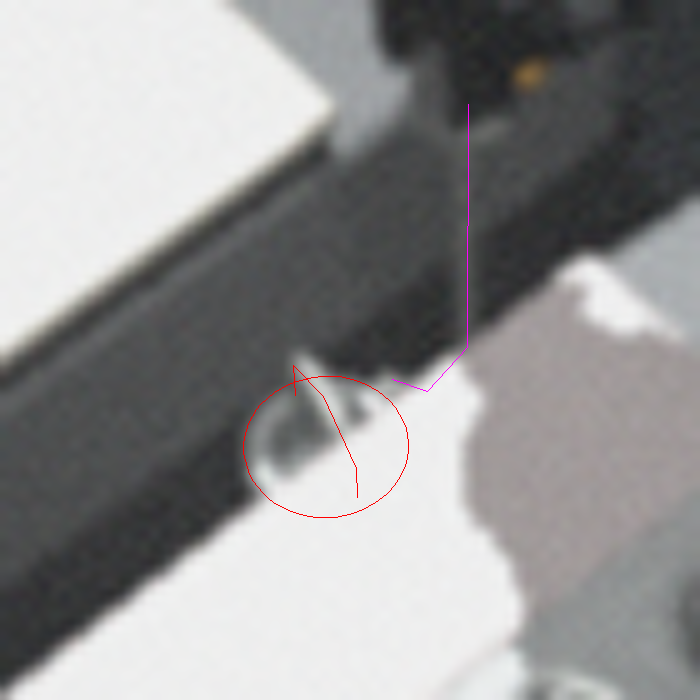

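```bash
python3 -m jog '1 0 -0.7 0 0 0 8; 0 -4 0 0 0 0 8; 0 -4 0 0 0 0 8; 0 0 0 0 0 0 8'; python3 -m jog '0 -3 0 0 0 0 8; 0 -3 0 0 0 0 8; 0 0 0 0 0 0 8'
```

```text
t: 12.1
eef_pos: [0.5617, 0.06, 0.1605]
tool_rot: [0.58, -0.406, 0.579, 0.405]
contact_force: [-0.3, 0.8, -0.6]
gripper_width: 0.176
t: 12.4
eef_pos: [0.567, 0.0581, 0.1604]
tool_rot: [0.579, -0.406, 0.579, 0.405]
contact_force: [-0.6, -0.6, -1.6]
gripper_width: 0.177
```

```bash
python3 -m jog '0 -2 0 0 0 0 8; 0 -2 0 0 0 0 8; 0 0 0 0 0 0 8'; python3 -m jog '0 -2 0 0 0 0 8; 0 -2 0 0 0 0 8; 0 0 0 0 0 0 8'; python3 look.py scene g .57 .05 .05 35 10
```

```text
t: 12.7
eef_pos: [0.5706, 0.0568, 0.1603]
tool_rot: [0.579, -0.405, 0.579, 0.405]
contact_force: [-0.2, -0.9, -1.6]
gripper_width: 0.179
t: 13.0
eef_pos: [0.5744, 0.0554, 0.1603]
tool_rot: [0.579, -0.406, 0.579, 0.405]
contact_force: [0.2, 0.4, -0.5]
gripper_width: 0.175
origin 243 212 k 10 tcp px [358.33519438 110.98782932]
```

View pics/scene_g.png

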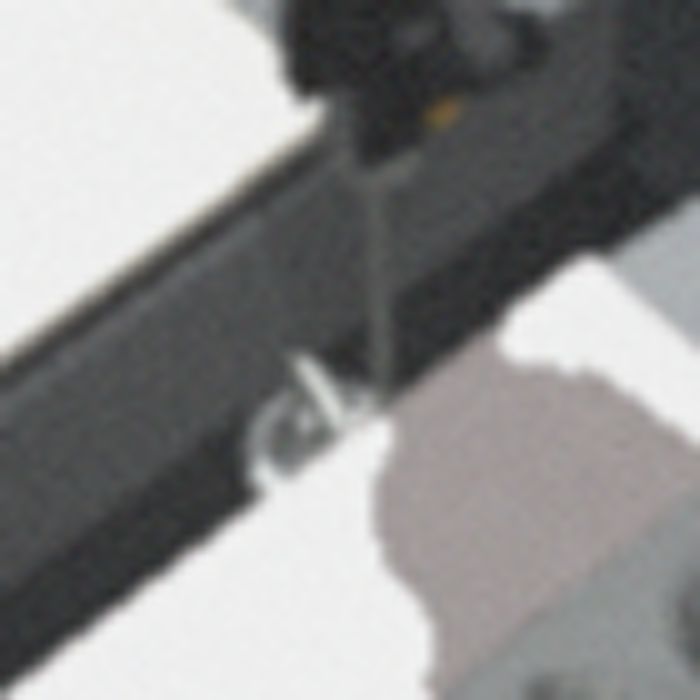

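```bash
python3 -m jog '0 -2 0 0 0 0 8; 0 -1.5 0 0 0 0 8; -3 0 0 0 0 0 8; -3 0 0 0 0 0 8; 0 0 0 0 0 0 8'; python3 -m jog '-2 0 0 0 0 0 8; -2 0 0 0 0 0 8; -2 0 0 0 0 0 8; 0 0 0 0 0 0 8; 0 0 0 0 0 0 8'
```

```text
t: 13.55
eef_pos: [0.5777, 0.0544, 0.1669]
tool_rot: [0.58, -0.406, 0.579, 0.405]
contact_force: [0.1, 1.2, -1.6]
gripper_width: 0.175
t: 14.05
eef_pos: [0.5774, 0.0544, 0.1723]
tool_rot: [0.579, -0.405, 0.579, 0.405]
contact_force: [0.1, -0.4, -0.1]
gripper_width: 0.176
```

```bash
python3 -m jog '-2 0 0 0 0 0 8; -2 0 0 0 0 0 8; -2 0 0 0 0 0 8; -2 0 0 0 0 0 8; 0 0 0 0 0 0 8'; python3 look.py scene h .57 .05 .05 35 10
```

```text
t: 14.55
eef_pos: [0.5775, 0.0544, 0.1806]
tool_rot: [0.579, -0.405, 0.579, 0.405]
contact_force: [-0.3, 0.8, -2.6]
gripper_width: 0.177
origin 243 212 k 10 tcp px [342.68117329  62.30855909]
```

View pics/scene_h.png

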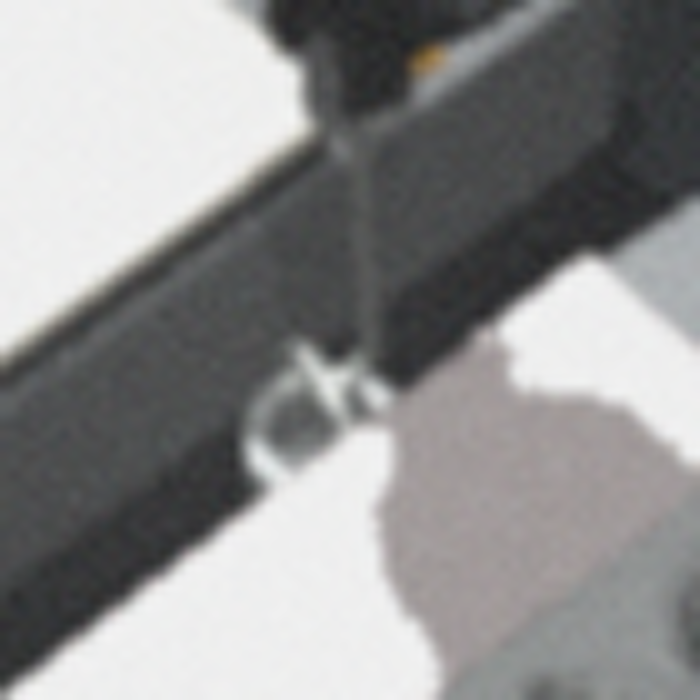

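```bash
python3 -m jog '-3 0 0 0 0 0 8; -5 0 0 0 0 0 8; -7 0 0 0 0 0 8; -8 0 0 0 0 0 8; -8 0 0 0 0 0 8'; python3 -m jog '-8 0 0 0 0 0 8; -8 0 0 0 0 0 8; -8 0 0 0 0 0 8; -8 0 0 0 0 0 8; -8 0 0 0 0 0 8'
```

```text
t: 15.1
eef_pos: [0.5775, 0.0543, 0.2122]
tool_rot: [0.58, -0.405, 0.579, 0.405]
contact_force: [-0.2, -0.2, -1.2]
gripper_width: 0.177
t: 15.6
eef_pos: [0.5773, 0.0544, 0.252]
tool_rot: [0.579, -0.405, 0.579, 0.405]
contact_force: [-0.3, 0.1, -3.2]
gripper_width: 0.174
```

```bash
python3 -m jog '-8 0 0 0 0 0 8; -8 0 0 0 0 0 8; -8 0 0 0 0 0 8; -8 0 0 0 0 0 8; -8 0 0 0 0 0 8';python3 -m jog '-6 0 0 0 0 0 8; -4 0 0 0 0 0 8; -2 0 0 0 0 0 8; 0 0 0 0 0 0 8; 0 0 0 0 0 0 8'; python3 look.py scene i .57 .05 .17 45 8;  python3 -c "
from h import *
plan([.5775,.0545,.303],np.deg2rad(-20))"
```

```text
t: 16.1
eef_pos: [0.5774, 0.0543, 0.292]
tool_rot: [0.579, -0.405, 0.579, 0.405]
contact_force: [0.6, 0.0, -2.7]
gripper_width: 0.175
t: 16.6
eef_pos: [0.5772, 0.0544, 0.303]
tool_rot: [0.579, -0.405, 0.579, 0.406]
contact_force: [0.7, 0.4, -2.0]
gripper_width: 0.177
origin 232 172 k 8 tcp px [352.18591748  65.73131394]
t 16.65 pos [0.5772 0.0543 0.3029] shift mm [-0.1 -0.3  0.3] turn u [-0. -0. -0.] F [-1.07  0.29 -2.08] w 0.178
```

View pics/scene_i.png

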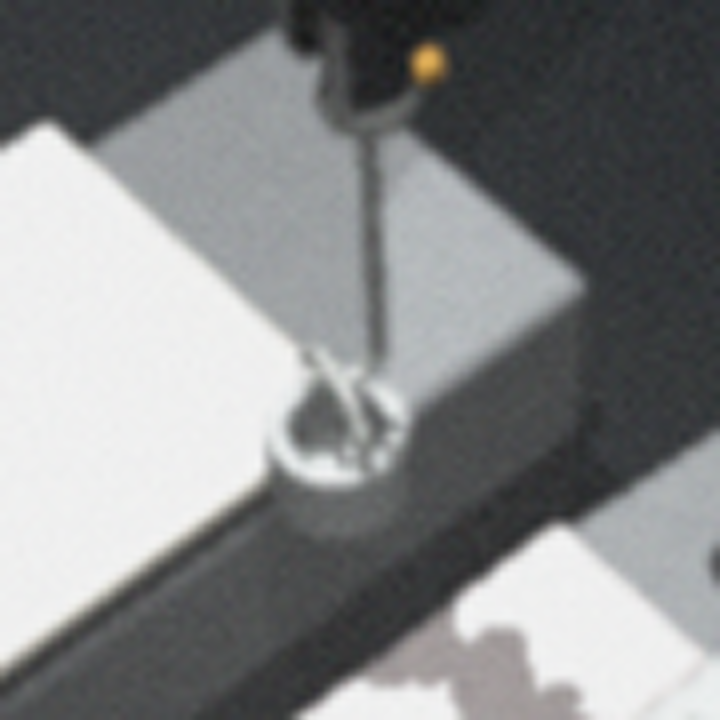

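Run:
```python
from h import *
S=load('scene_i.npz');k=8;u0,v0=232,172
c=bp(S,u0+340/k-.5,v0+430/k-.5,.16); print(c, c[:2]-[.5772,.0543])
W=cloud(S);x,y,z=np.moveaxis(W,-1,0)
m=(abs(x-c[0])<.03)&(abs(y-c[1])<.03)&(z>.15)&(z<.168); P=W[m]; print(m.sum(),np.median(P[:,2]),(P.min(0)+P.max(0))/2)
h=np.array([np.cos(np.deg2rad(-20)),np.sin(np.deg2rad(-20))]); print('expected off',.011*h)
S=load('scene0.npz'); print('well',bp(S,283.5,304.5,.085))
```

```text
[0.58561517 0.05304565 0.16      ] [ 0.00841517 -0.00125435]
152 0.15776066405051364 [0.58509903 0.05165722 0.15804442]
expected off [ 0.01033662 -0.00376222]
well [0.68483256 0.16904933 0.085     ]
```

```bash
python3 -m jog '0 -1.3 3.5 0 0 0 8; 0 -2.6 7 0 0 0 8; 0 -3.7 10 0 0 0 8; 0 -4.5 12 0 0 0 8; 0 -4.5 12 0 0 0 8'; python3 -m jog '0 -4.5 12 0 0 0 8; 0 -4.5 12 0 0 0 8; 0 -4.5 12 0 0 0 8; 0 -4.5 12 0 0 0 8; 0 -4.5 12 0 0 0 8'; python3 -m jog '0 -4.5 12 0 0 0 8; 0 -4.5 12 0 0 0 8; 0 -3.7 10 0 0 0 8; 0 -2.6 7 0 0 0 8; 0 -1.6 8 0 0 0 8'; python3 -m jog '0 0 0 0 0 0 8; 0 0 0 0 0 0 8; 0 0 0 0 0 0 8';  python3 look.py scene j .68 .165 .14 45 8;  python3 -c "
from h import *
plan([.6768,.1713,.303],np.deg2rad(-20))"
```

```text
t: 17.15
eef_pos: [0.609, 0.092, 0.3031]
tool_rot: [0.579, -0.406, 0.579, 0.406]
contact_force: [0.0, -0.5, -2.1]
gripper_width: 0.177
t: 17.65
eef_pos: [0.6506, 0.14, 0.3032]
tool_rot: [0.579, -0.405, 0.579, 0.405]
contact_force: [-0.0, 0.2, -2.0]
gripper_width: 0.176
t: 18.15
eef_pos: [0.683, 0.1795, 0.3032]
tool_rot: [0.579, -0.405, 0.58, 0.405]
contact_force: [1.1, -0.6, -2.0]
gripper_width: 0.172
t: 18.45
eef_pos: [0.6824, 0.1787, 0.3034]
tool_rot: [0.579, -0.405, 0.58, 0.405]
contact_force: [-0.1, 0.1, -1.8]
gripper_width: 0.176
origin 238 244 k 8 tcp px [400.63170899  55.21703643]
t 18.5 pos [0.6824 0.1787 0.3035] shift mm [ 0.5  2.7 -8.9] turn u [-0.01 -0.   -0.  ] F [-0.64  0.12 -2.15] w 0.173
```

View pics/scene_j.png

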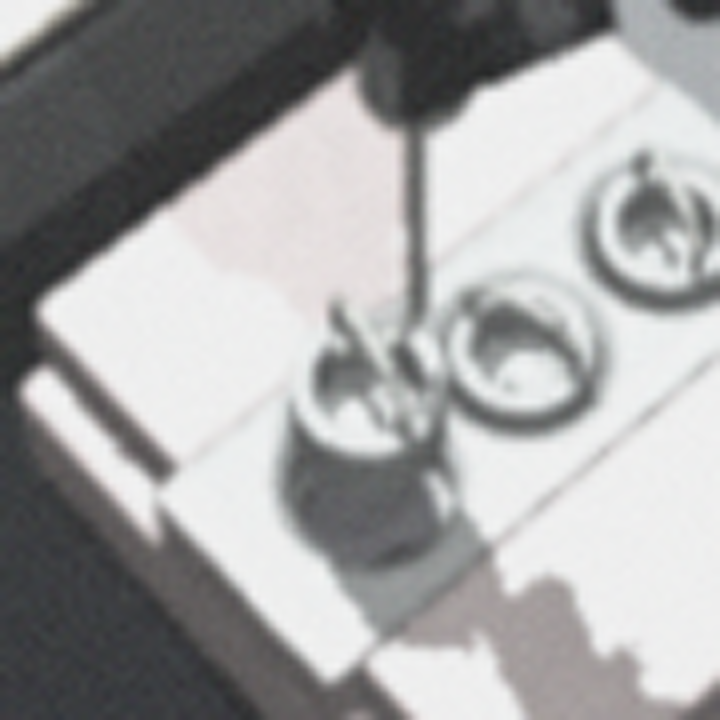

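```bash
python3 -m jog '0 1.2 -3 0 0 0 8; 0 1.5 -3 0 0 0 8; 0 0 -2.5 0 0 0 8; 4 0 0 0 0 0 8; 6 0 0 0 0 0 8'; python3 -m jog '7 0 0 0 0 0 8; 6 0 0 0 0 0 8; 4 0 0 0 0 0 8; 0 0 0 0 0 0 8; 0 0 0 0 0 0 8';  python3 look.py scene k .68 .165 .11 40 9;  python3 -c "
from h import *
plan([.6768,.1713,.303],np.deg2rad(-20))"
```

```text
t: 19.0
eef_pos: [0.6772, 0.1722, 0.2933]
tool_rot: [0.58, -0.405, 0.579, 0.405]
contact_force: [0.2, -0.7, -2.3]
gripper_width: 0.177
t: 19.5
eef_pos: [0.6772, 0.1723, 0.2763]
tool_rot: [0.579, -0.405, 0.579, 0.405]
contact_force: [1.0, 0.1, -2.2]
gripper_width: 0.176
origin 243 256 k 9 tcp px [398.76249936  -6.37459578]
t 19.55 pos [0.6773 0.1724 0.2765] shift mm [-26.5   0.1  -1.2] turn u [-0.  0.  0.] F [-0.15  0.19 -1.07] w 0.176
```

View pics/scene_k.png

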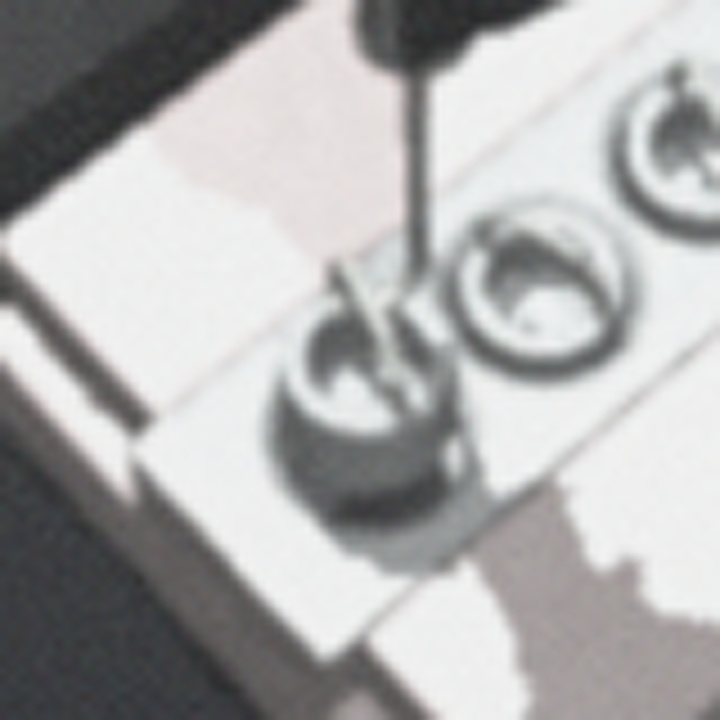

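Run:
```python
from h import *
S=load('scene_k.npz');k=9;u0,v0=243,256
cr=cv2.imread('pics/scene_k.png')
g=lambda X:(proj(S,X)-[u0,v0]+.5)*k
def ring(c,r,z,col): cv2.polylines(cr,[np.array([g([c[0]+r*np.cos(t),c[1]+r*np.sin(t),z]) for t in np.linspace(0,6.28,60)],int)],True,col,1)
c=bp(S,u0+370/k-.5,v0+360/k-.5,.1335); print(c)
w=bp(S,283.5,304.5,.085); print(w)
ring(c,.02,.1335,(0,0,255)); ring(c,.02,.1035,(0,0,255)); ring(w,.0265,.085,(0,200,0)); ring(w,.0225,.081,(255,0,0))
cv2.imwrite('pics/scene_k2.png',cr)
S=load('scene0.npz');k=9
cr=cv2.resize(S['p'][v0:v0+80,u0:u0+80,::-1],None,fx=k,fy=k,interpolation=cv2.INTER_CUBIC)
ring(w,.0265,.085,(0,200,0)); ring(w,.0225,.081,(255,0,0)); ring(w,.0225,.0625,(255,0,0))
cv2.imwrite('pics/scene_well.png',cr)
```

```text
[0.68700612 0.17187145 0.1335    ]
[0.68483256 0.16904933 0.085     ]
```

View pics/scene_k2.png

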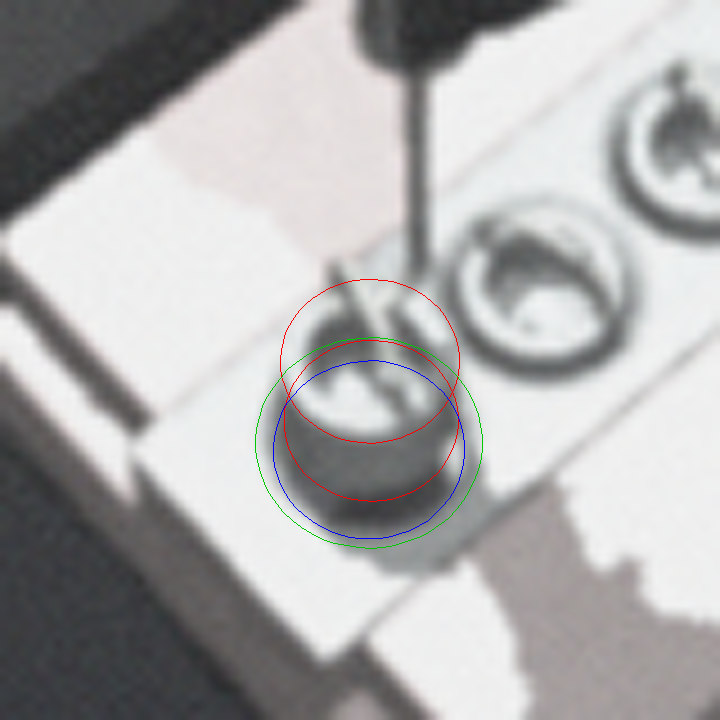

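View pics/scene_well.png

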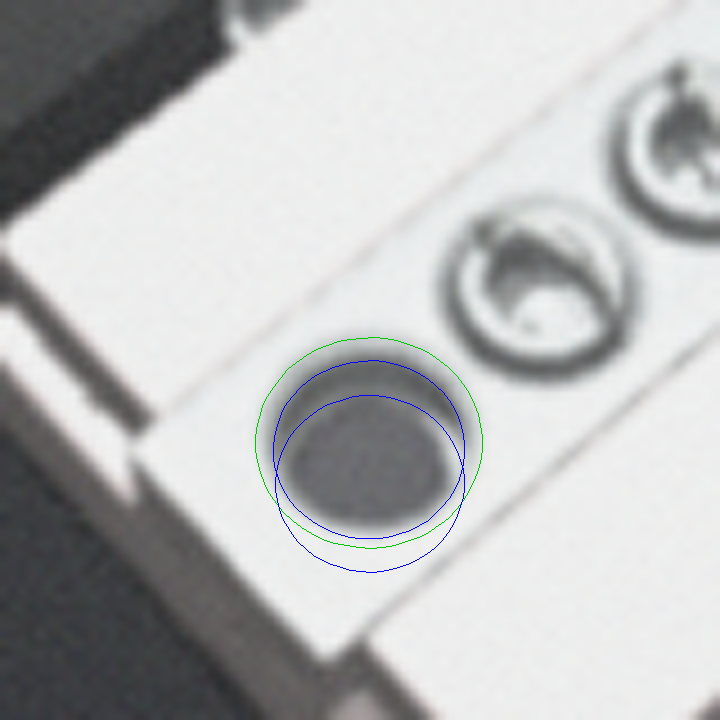

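Run:
```python
from h import *
np.set_printoptions(precision=4,suppress=True)
S=load('scene_k.npz');W=cloud(S);x,y,z=np.moveaxis(W,-1,0)
m=(abs(x-.685)<.03)&(abs(y-.17)<.03)&(z>.127)&(z<.138); P=W[m][:,:2]; print(m.sum(),np.median(W[m][:,2]))
from scipy.optimize import least_squares
def res(c):
    r=np.hypot(*(P-c).T); return np.where(r>.020,r-.020,np.where(r<.014,.014-r,0))
for s in ((.685,.17),(.68,.168),(.688,.174)):
    b=least_squares(res,s,loss='soft_l1',f_scale=.001); print(b.x,b.cost*1e6)
for n in ('scene0','top0'):
    D=load(n+'.npz');W=cloud(D);x,y,z=np.moveaxis(W,-1,0)
    m=(abs(x-.683)<.04)&(abs(y-.168)<.04)&(abs(z-.062)<.004); P2=W[m]; print(n,m.sum(),P2.mean(0),(P2.min(0)+P2.max(0))/2,P2.max(0)-P2.min(0))
    # mouth: non-85 region boundary
    m=(np.hypot(x-.683,y-.168)<.045)&(abs(z-.0845)<.002); Q=W[m][:,:2]
    f=lambda c: np.minimum(np.hypot(*(Q-c).T)-.0265,0)
    # largest empty circle
    best=max(((np.sort(np.hypot(*(Q-[a,b]).T))[5],a,b) for a in np.arange(.665,.7,.0005) for b in np.arange(.15,.19,.0005))); print('empty circle',best)
```

```text
153 0.13234881491414618
[0.6865 0.1704] 1.3993037404687279
[0.6865 0.1704] 1.3993037404687136
[0.6865 0.1704] 1.3993037404687194
scene0 257 [0.6797 0.1644 0.062 ] [0.6912 0.175  0.062 ] [0.0619 0.062  0.0079]
empty circle (np.float64(0.023654256517668237), np.float64(0.682999999999998), np.float64(0.1675))
top0 139 [0.6817 0.1714 0.0615] [0.6894 0.162  0.0619] [0.0526 0.0625 0.0077]
empty circle (np.float64(0.02412353766819741), np.float64(0.6764999999999988), np.float64(0.17200000000000001))
```

```bash
python3 -m jog '0 1.2 -2 0 0 0 8; 0 1.1 -2.3 0 0 0 8; 0 0 0 0 0 0 8; 4 0 0 0 0 0 8; 4 0 0 0 0 0 8'; python3 -m jog '4 0 0 0 0 0 8; 3 0 0 0 0 0 8; 3 0 0 0 0 0 8; 0 0 0 0 0 0 8';  python3 look.py scene l .68 .165 .11 40 9;  python3 -c "
from h import *
plan([.6737,.1691,.2355],np.deg2rad(-20))"
```

```text
t: 20.05
eef_pos: [0.6735, 0.1692, 0.2681]
tool_rot: [0.579, -0.405, 0.579, 0.406]
contact_force: [0.2, -0.9, -3.4]
gripper_width: 0.179
t: 20.45
eef_pos: [0.6732, 0.1691, 0.2576]
tool_rot: [0.579, -0.405, 0.58, 0.406]
contact_force: [-0.7, -0.4, -2.3]
gripper_width: 0.173
origin 243 256 k 9 tcp px [399.99277461  20.85960343]
t 20.5 pos [0.6733 0.1691 0.258 ] shift mm [22.5 -0.4  0.1] turn u [-0. -0. -0.] F [ 1.63  0.13 -2.69] w 0.176
```

View pics/scene_l.png

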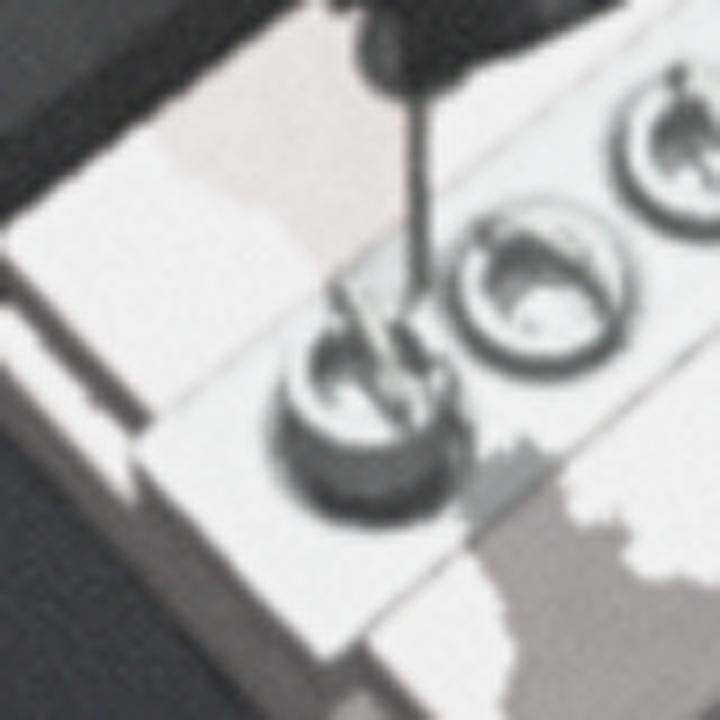

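```bash
python3 -m jog '3 0 0 0 0 0 8; 3 0 0 0 0 0 8; 3 0 0 0 0 0 8; 0 0 0 0 0 0 8'; python3 -m jog '3 0 0 0 0 0 8; 3 0 0 0 0 0 8; 3 0 0 0 0 0 8; 0 0 0 0 0 0 8';python3 -m jog '2 0 0 0 0 0 8; 2 0 0 0 0 0 8; 2 0 0 0 0 0 8; 0 0 0 0 0 0 8';  python3 look.py scene m .68 .165 .11 40 9
```

```text
t: 20.9
eef_pos: [0.6731, 0.1691, 0.2486]
tool_rot: [0.579, -0.405, 0.58, 0.406]
contact_force: [-0.6, -0.3, -1.8]
gripper_width: 0.177
t: 21.3
eef_pos: [0.6731, 0.1691, 0.2396]
tool_rot: [0.579, -0.405, 0.58, 0.406]
contact_force: [0.1, 0.5, -1.6]
gripper_width: 0.175
t: 21.7
eef_pos: [0.6734, 0.1691, 0.2341]
tool_rot: [0.579, -0.405, 0.579, 0.405]
contact_force: [-0.3, 0.2, -1.2]
gripper_width: 0.177
origin 243 256 k 9 tcp px [399.8147392   82.06952736]
```

View pics/scene_m.png

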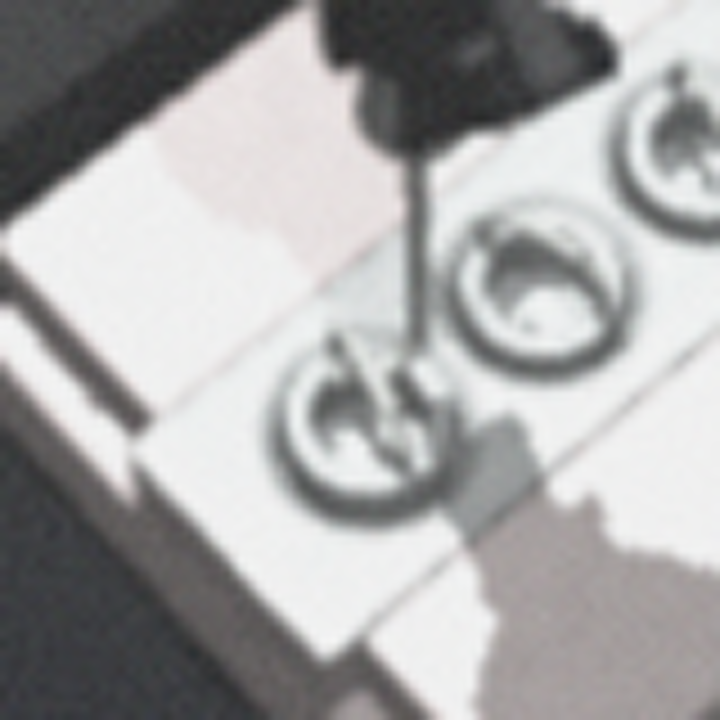

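```bash
python3 -m jog '2 0 0 0 0 0 8; 2 0 0 0 0 0 8; 2 0 0 0 0 0 8; 2 0 0 0 0 0 8; 0 0 0 0 0 0 8';python3 -m jog '1 0 0 0 0 0 8; 1 0 0 0 0 0 8; 1.3 0 0 0 0 0 8; 0 0 0 0 0 0 8';  python3 look.py scene n .68 .165 .11 40 9
```

```text
t: 22.25
eef_pos: [0.6732, 0.1691, 0.2259]
tool_rot: [0.579, -0.405, 0.58, 0.406]
contact_force: [-0.0, 0.8, -1.6]
gripper_width: 0.172
t: 22.65
eef_pos: [0.6733, 0.1691, 0.2228]
tool_rot: [0.579, -0.405, 0.579, 0.406]
contact_force: [0.4, -0.3, -1.5]
gripper_width: 0.178
origin 243 256 k 9 tcp px [400.24990031 109.99153947]
```

View pics/scene_n.png

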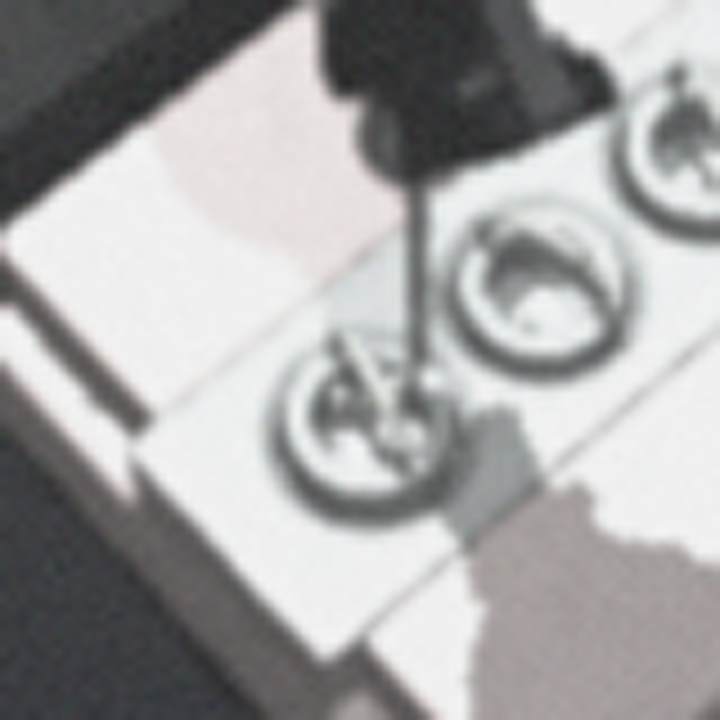

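```bash
python3 -m jog '0 2 0 0 0 0 8; 0 2 0 0 0 0 8; 0 2 0 0 0 0 8; 0 0 0 0 0 0 8';python3 -m jog '0 2 0 0 0 0 8; 0 2 0 0 0 0 8; 0 2 0 0 0 0 8; 0 0 0 0 0 0 8'
```

```text
t: 23.1
eef_pos: [0.6675, 0.1715, 0.223]
tool_rot: [0.579, -0.405, 0.579, 0.406]
contact_force: [-0.5, -0.5, -1.1]
gripper_width: 0.175
t: 23.5
eef_pos: [0.6619, 0.1735, 0.223]
tool_rot: [0.579, -0.405, 0.579, 0.406]
contact_force: [-0.2, -0.6, -1.0]
gripper_width: 0.173
```

```bash
python3 -m jog '0 2 0 0 0 0 8; 0 2 0 0 0 0 8; 0 2 0 0 0 0 8; 0 0 0 0 0 0 8';python3 -m jog '0 2 0 0 0 0 8; 0 1 0 0 0 0 8; 0 0 0 0 0 0 8';  python3 look.py scene o .68 .165 .11 40 9
```

```text
t: 23.9
eef_pos: [0.6562, 0.1755, 0.223]
tool_rot: [0.579, -0.405, 0.579, 0.406]
contact_force: [0.4, 0.4, -1.4]
gripper_width: 0.175
t: 24.2
eef_pos: [0.6536, 0.1764, 0.223]
tool_rot: [0.579, -0.405, 0.579, 0.406]
contact_force: [-0.8, 0.1, -0.0]
gripper_width: 0.173
origin 243 256 k 9 tcp px [489.05474573  68.16340586]
```

View pics/scene_o.png

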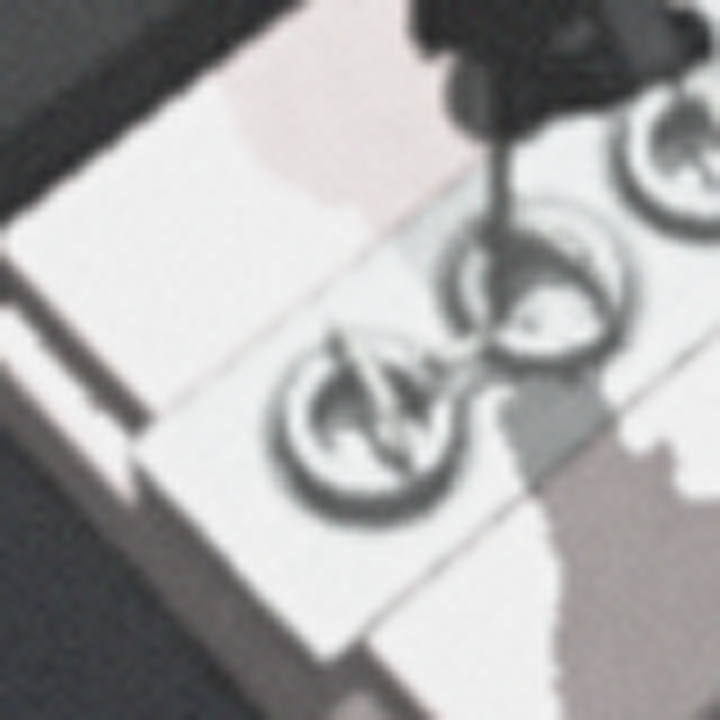

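```bash
python3 -m jog '-3 0 0 0 0 0 8; -5 0 0 0 0 0 8; -8 0 0 0 0 0 8; -10 0 0 0 0 0 8; -12 0 0 0 0 0 8'; python3 -m jog '-15 0 0 0 0 0 8; -15 0 0 0 0 0 8; -7 0 0 0 0 0 8; 0 0 0 0 0 0 8';  python3 look.py scene p .68 .165 .11 40 9;python3 -c "
from h import *
plan([.3924,-.3449,.29],np.deg2rad(5.2))"
```

```text
t: 24.75
eef_pos: [0.6538, 0.1763, 0.262]
tool_rot: [0.579, -0.405, 0.579, 0.405]
contact_force: [0.6, 0.2, -2.2]
gripper_width: 0.179
t: 25.15
eef_pos: [0.6545, 0.1763, 0.2997]
tool_rot: [0.58, -0.406, 0.578, 0.405]
contact_force: [0.3, -0.2, -1.7]
gripper_width: 0.177
origin 243 256 k 9 tcp px [ 494.163383   -132.52956006]
t 25.2 pos [0.6539 0.1763 0.2986] shift mm [   8.1   67.3 -579.3] turn u [-4.2   0.01  0.01] F [ 0.55  0.4  -1.72] w 0.176
```

View pics/scene_p.png

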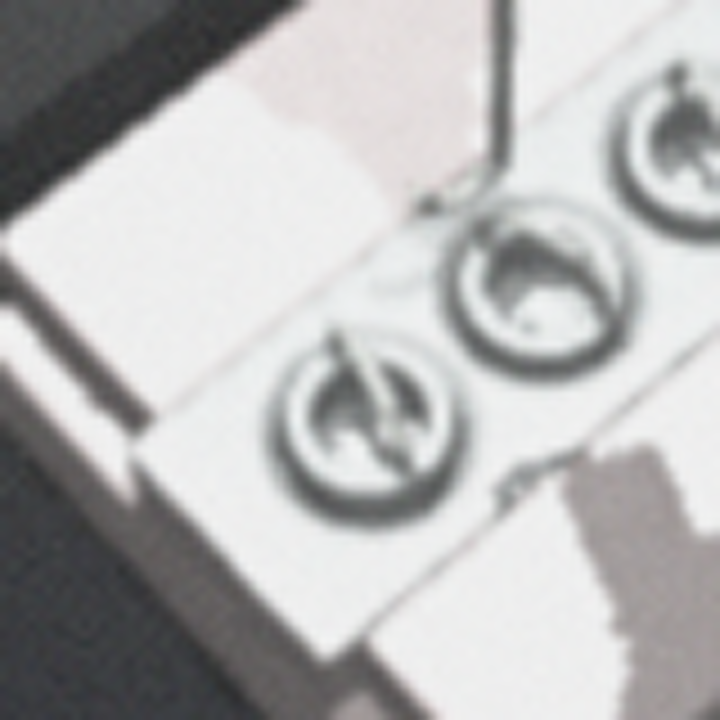

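```bash
python3 -m jog '-10 2 -15 0 0 0 8; -10 5 -30 0 0 0 8; -12 6 -40 0 0 0 8; 0 6 -46 0 0 0 8; 0 6 -48 0 0 0 8';python3 -m jog '0 6 -48 0 0 0 8; 0 6 -48 0 0 0 8; 0 6 -48 0 0 0 8; 0 6 -48 0 0 0 8; 0 6 -48 0 0 0 8';python3 -m jog '0 6 -48 0 0 0 8; 0 6 -48 0 0 0 8; 0 6 -30 0 0 0 8; 0 6 -20 0 0 0 8; 0 0 0 0 0 0 8';python3 -c "
from h import *
plan([.38,-.3455,.33],np.deg2rad(5.2))"
```

```text
t: 25.7
eef_pos: [0.5674, 0.0144, 0.3302]
tool_rot: [0.579, -0.405, 0.579, 0.406]
contact_force: [0.2, -0.2, -1.1]
gripper_width: 0.178
t: 26.2
eef_pos: [0.456, -0.2008, 0.3299]
tool_rot: [0.58, -0.405, 0.579, 0.406]
contact_force: [1.4, -1.1, -0.7]
gripper_width: 0.177
t: 26.7
eef_pos: [0.382, -0.3307, 0.33]
tool_rot: [0.581, -0.403, 0.581, 0.404]
contact_force: [0.1, -0.4, -1.3]
gripper_width: 0.177
t 26.7 pos [ 0.382  -0.3307  0.33  ] shift mm [ -0.   -3.3 -14.5] turn u [-4.27  0.   -0.01] F [ 0.06 -0.41 -1.28] w 0.177
```

```bash
python3 -m jog '0 -1 -5 -1.05 0 0 8; 0 -1 -5 -1.05 0 0 8; 0 -1 -5 -1.05 0 0 8; 0 0 0 -1.05 0 0 8; 0 0 0 0 0 0 8';python3 -m jog '30 0 0 0 0 0 8; 40 0 0 0 0 0 8; 35 0 0 0 0 0 8; 15 0 0 0 0 0 8; 0 0 0 0 0 0 8';python3 -c "
from h import *
plan([.385,-.3457,.2065],np.deg2rad(5.2))"
```

```text
t: 27.2
eef_pos: [0.385, -0.3422, 0.3297]
tool_rot: [0.477, -0.522, 0.476, 0.523]
contact_force: [-0.2, 0.7, -0.9]
gripper_width: 0.176
t: 27.7
eef_pos: [0.3841, -0.341, 0.2079]
tool_rot: [0.477, -0.52, 0.478, 0.523]
contact_force: [0.4, 0.2, -1.2]
gripper_width: 0.176
t 27.7 pos [ 0.3841 -0.341   0.2079] shift mm [ 1.3 -0.5 -4.7] turn u [-0.02  0.03 -0.04] F [ 0.36  0.15 -1.16] w 0.176
```

```bash
python3 -m jog '1 0 -4.7 0 0 0 8; 0 0 0 0 0 0 8; 0 0 0 0 0 0 8'; python3 look.py scene q .41 -.34 .17 40 9; python3 look.py top q .41 -.33 .15 35 10;python3 -c "
from h import *
plan([.453,-.3395,.2065],np.deg2rad(5.2))"
```

```text
t: 28.0
eef_pos: [0.3864, -0.3481, 0.2101]
tool_rot: [-0.477, 0.523, -0.477, -0.521]
contact_force: [0.6, 0.2, -1.0]
gripper_width: 0.175
origin 171 66 k 9 tcp px [395.13900389 216.06845336]
origin 386 220 k 10 tcp px [527.86523948 441.62947511]
t 28.1 pos [ 0.3862 -0.3477  0.2098] shift mm [  3.4 -67.2   2.1] turn u [-0.01 -0.01  0.01] F [-0.02 -0.63 -0.09] w 0.175
```

View pics/scene_q.png

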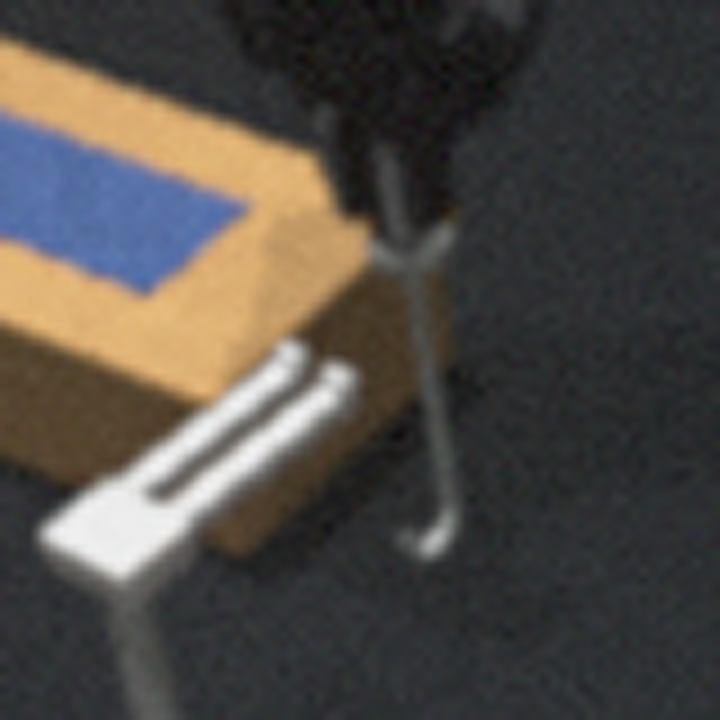

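View pics/top_q.png

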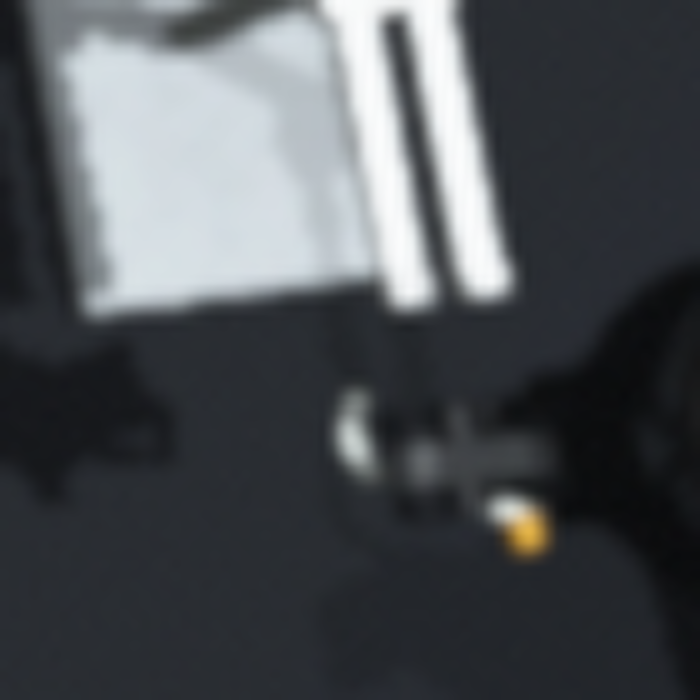

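```bash
python3 -m jog '0 0 2 0 0 0 8; 0 -8 0 0 0 0 8; 0 -10 0 0 0 0 8; 0 -10 0 0 0 0 8; 0 0 0 0 0 0 8'; python3 -c "
from h import *
plan([.453,-.3395,.2065],np.deg2rad(5.2))"
```

```text
t: 28.6
eef_pos: [0.4158, -0.3424, 0.2089]
tool_rot: [-0.476, 0.523, -0.476, -0.522]
contact_force: [0.5, 0.1, -1.1]
gripper_width: 0.18
t 28.6 pos [ 0.4158 -0.3424  0.2089] shift mm [  2.4 -37.3  -0.6] turn u [ 0.02 -0.01  0.  ] F [ 0.52  0.13 -1.07] w 0.18
```

```bash
python3 -m jog '0 -5 0 0 0 0 8; 0 -5 -0.5 0 0 0 8; 0 -5 0 0 0 0 8; 0 0 0 0 0 0 8'; python3 -m jog '0 -5 0 0 0 0 8; 0 -6 0 0 0 0 8; 0 0 0 0 0 0 8'; python3 look.py scene r .43 -.34 .17 40 9;python3 -c "
from h import *
plan([.453,-.3395,.2065],np.deg2rad(5.2))"
```

```text
t: 29.0
eef_pos: [0.4293, -0.3419, 0.209]
tool_rot: [-0.477, 0.522, -0.477, -0.522]
contact_force: [-0.2, 0.3, -1.2]
gripper_width: 0.174
t: 29.3
eef_pos: [0.4406, -0.3408, 0.209]
tool_rot: [-0.477, 0.522, -0.477, -0.522]
contact_force: [0.2, -0.1, -0.7]
gripper_width: 0.172
origin 166 70 k 9 tcp px [321.07269985 277.60034709]
t 29.35 pos [ 0.44   -0.3409  0.2089] shift mm [  2.4 -13.1   0.2] turn u [ 0. -0. -0.] F [ 0.45 -0.18 -1.65] w 0.173
```

View pics/scene_r.png

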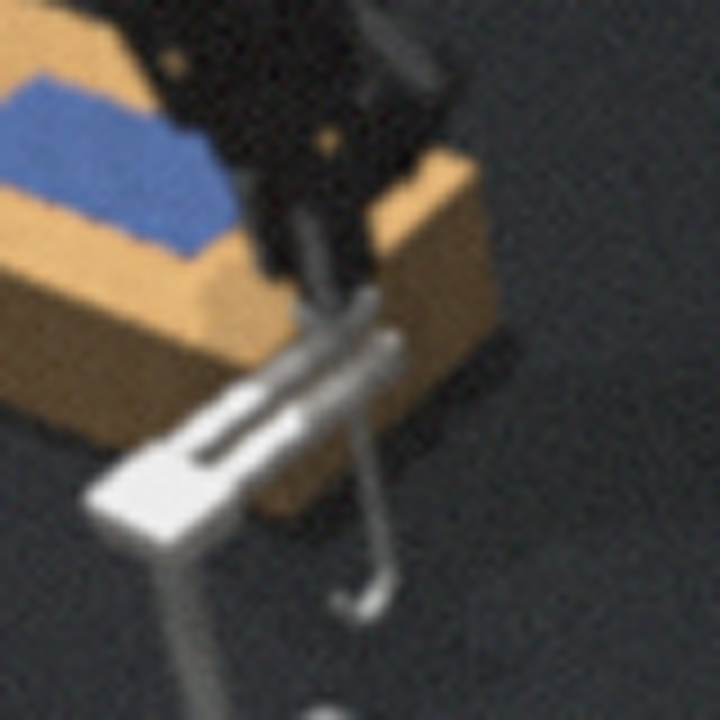

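```bash
python3 -m jog '0 -5 0 0 0 0 8; 0 -5 0 0 0 0 8; 0 -3.8 0 0 0 0 8; 0 0 0 0 0 0 8'; python3 -m jog '4 0 0 0 0 0 8; 4 0 0 0 0 0 8; 3 0 0 0 0 0 8; 2 0 0 0 0 0 8; 0 0 0 0 0 0 8'; python3 -m jog '0.7 0 0 0 0 0 8; 0.5 0 0 0 0 0 8; 0.5 0 0 0 0 0 8; 0 0 0 0 0 0 8'; python3 look.py scene s .45 -.34 .17 40 9
```

```text
t: 29.75
eef_pos: [0.454, -0.3396, 0.2089]
tool_rot: [-0.477, 0.522, -0.477, -0.522]
contact_force: [-0.6, 0.9, -0.9]
gripper_width: 0.174
t: 30.25
eef_pos: [0.4529, -0.3397, 0.1956]
tool_rot: [0.477, -0.522, 0.477, 0.522]
contact_force: [-0.1, -0.7, -1.5]
gripper_width: 0.176
t: 30.65
eef_pos: [0.4533, -0.3399, 0.1944]
tool_rot: [-0.477, 0.522, -0.477, -0.522]
contact_force: [-0.4, 0.4, -0.6]
gripper_width: 0.177
origin 160 73 k 9 tcp px [351.31883777 313.90094927]
```

View pics/scene_s.png

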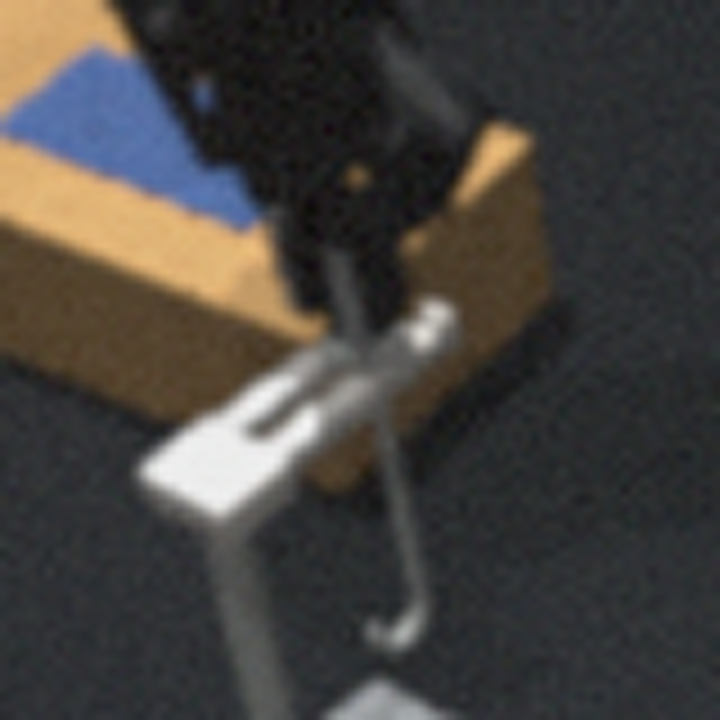

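```bash
python3 -m jog '0.5 0 0 0 0 0 8; 0.3 0 0 0 0 0 8; 0 0 0 0 0 0 8'; python3 -m jog '0 0 0 0 0 0 20; 0 0 0 0 0 0 26; 0 0 0 0 0 0 32; 0 0 0 0 0 0 40; 0 0 0 0 0 0 40'; python3 look.py scene t .45 -.34 .17 40 9
```

```text
t: 31.0
eef_pos: [0.4533, -0.3399, 0.1942]
tool_rot: [-0.477, 0.522, -0.477, -0.522]
contact_force: [-1.8, 1.6, 6.2]
gripper_width: 0.178
t: 31.5
eef_pos: [0.4532, -0.3398, 0.1934]
tool_rot: [0.477, -0.522, 0.477, 0.522]
contact_force: [0.2, -0.8, -0.1]
gripper_width: 0.469
origin 160 73 k 9 tcp px [352.08898667 316.34930192]
```

View pics/scene_t.png

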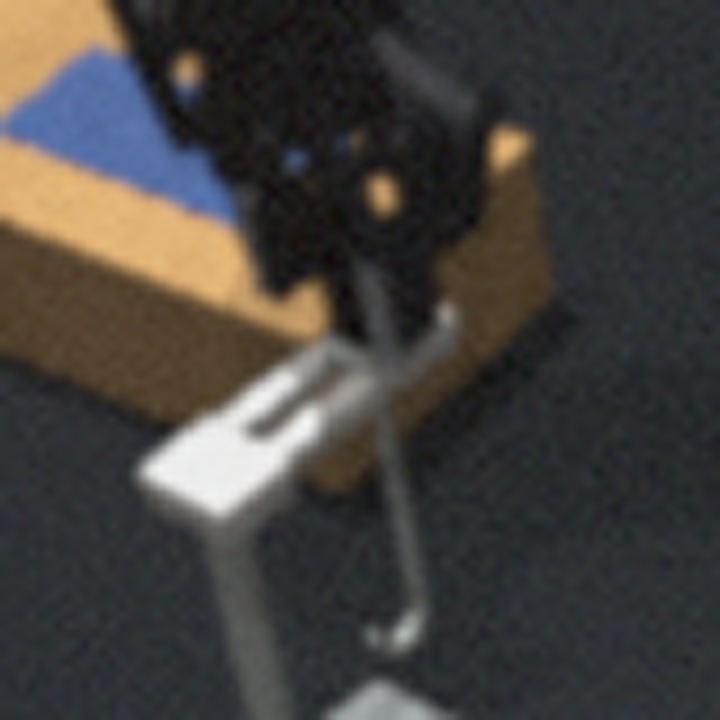

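Hook stays hanging. Withdraw straight up.

```bash
python3 -m jog '-5 0 0 0 0 0 45; -15 0 0 0 0 0 45; -30 0 0 0 0 0 45; -40 0 0 0 0 0 45; -40 0 0 0 0 0 45'; python3 -m jog '-20 0 0 0 0 0 45; 0 0 0 0 0 0 45; 0 0 0 0 0 0 45'; python3 look.py scene u .45 -.34 .17 40 9; python3 look.py scene v .65 .165 .09 40 9
python3 - <<'E'
from h import *
S=load('scene_v.npz');W=cloud(S);x,y,z=np.moveaxis(W,-1,0)
from scipy.optimize import least_squares
for c0 in ((.683,.1675),(.6285,.174)):
    m=(abs(x-c0[0])<.025)&(abs(y-c0[1])<.025)&(z>.0885)&(z<.097); P=W[m][:,:2]
    f=lambda c:(lambda r:np.where(r>.02,r-.02,np.where(r<.014,.014-r,0)))(np.hypot(*(P-c).T))
    b=least_squares(f,c0,loss='soft_l1',f_scale=.001); print(b.x,m.sum(),np.median(W[m][:,2]))
U=load('scene_u.npz');W=cloud(U);x,y,z=np.moveaxis(W,-1,0); m=(abs(x-.45)<.03)&(abs(y+.335)<.03)&(z>.195)&(z<.25)
print('handle',W[m].mean(0),W[m].max(0))
S0=load('scene0.npz');W=cloud(S0);x,y,z=np.moveaxis(W,-1,0); m=(abs(x-.45)<.03)&(abs(y+.335)<.03)&(z>.195)&(z<.25)
print('handle at start',W[m].mean(0),W[m].max(0))
E
```

```text
t: 32.05
eef_pos: [0.4527, -0.34, 0.3259]
tool_rot: [-0.477, 0.522, -0.477, -0.522]
contact_force: [1.0, 0.1, 0.2]
gripper_width: 0.526
t: 32.35
eef_pos: [0.4532, -0.3399, 0.3442]
tool_rot: [-0.477, 0.522, -0.477, -0.522]
contact_force: [0.8, -1.3, -0.3]
gripper_width: 0.53
origin 160 73 k 9 tcp px [ 260.90912157 -136.77481349]
origin 252 251 k 9 tcp px [ -565.90707022 -1737.11606096]
[0.68258195 0.16712775] 138 0.09202681054126444
[0.62863478 0.17397424] 98 0.09071513681698506
handle [ 0.45227211 -0.33605097  0.21949432] [ 0.45992669 -0.33074211  0.23888103]
handle at start [ 0.45399924 -0.33709075  0.21867632] [ 0.4634977  -0.33004236  0.239686  ]
```

View pics/scene_u.png

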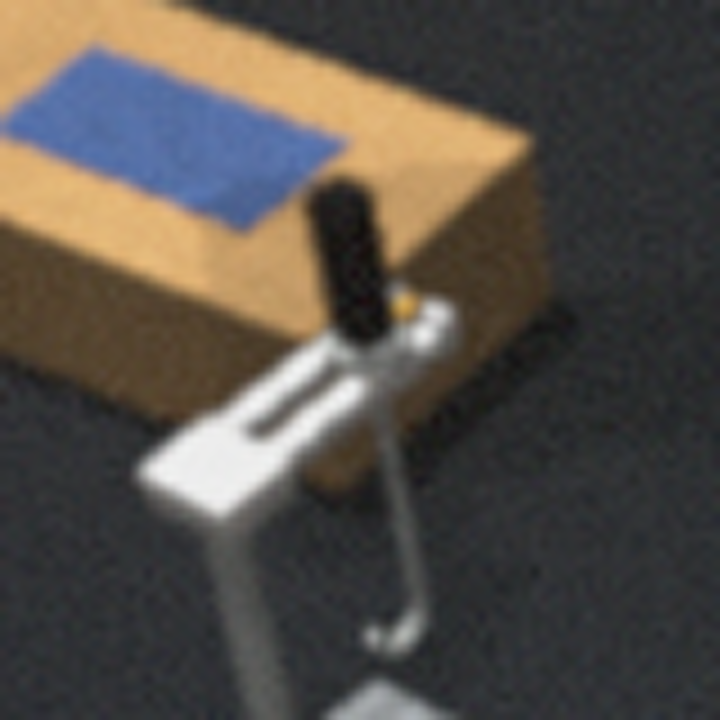

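View pics/scene_v.png

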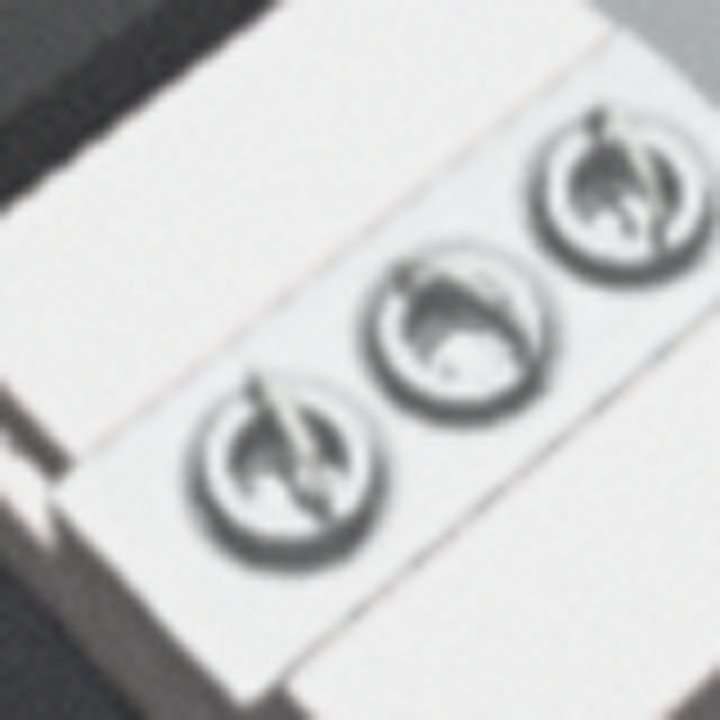

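The first picture shows the hook hanging upright in the fork, with the handle at (350,265). The second shows the insert seated at (290,470), level with the two sister inserts. Handing in.

```bash
python3 -c "
from station import bot
print(bot.hand_in()); print(bot.get_obs()['t'])"
```

```text
the job is handed in; nothing more can be done
None
the job is handed in; nothing more can be done
```

The insert is in the heater's free well and the hook is back on its fork, let go. The job was handed in at about t = 32.5 s. `hand_in` reports no verdict, so the results below are my own checks.

**What I did:** I took the hook from the fork and touched it once on the open bench to find its length, at about 14 N. I then passed it under the bail with no noticeable contact force and lifted the insert clear of the gap. I lowered the insert into the well, slipped the hook out and hung it back up.

**Last checks (scene camera):**
- **Insert:** its centre is at (0.6826, 0.1671), under 1 mm from the measured well centre. The rim is at z ≈ 0.092, where fully home is 0.0925 and the middle sister insert measures 0.091.
- **Hook:** it hangs upright, with the handle within about 2 mm of where it started.
- **Other objects:** the sister inserts look unmoved in the pictures. I did not re-measure the bottles, dish, beaker or spatula, but no move went near them.

**What disagreed:**
- **Cameras:** the top camera read 5 to 7 mm less in x than the scene camera. I worked from the scene camera, corrected with the held hook.
- **Overshoot:** I overshot the well by about 9 mm while the insert was still hanging in the air, and corrected it before lowering.
- **First grip:** it pushed the hook's shaft against one tine with about 5 N. I eased it off before sliding the hook out.

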